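# Hang the wash basket on the drip stand

### The job

The slotted steel basket, with a freshly washed printed gear in it, stands deep in the grey wash tub, its swing bail folded down where no finger gets under it. Lift the basket out (the black tab is there for that), stand it on the dark rubber mat and let go; while it stands there, raise its folded bail upright, then take it by the bail and hang it by the notch in the middle of the bail on the hook of the drip stand, so that it hangs free, level and still, with the gear in it. Do not shove or knock over the two bottles and the vase.

Things in the scene. Friction and masses are not known exactly. Their poses are not given: they have to be found in the camera images.
- wash_basket: Loose open-topped basket of slotted steel, 80 (its x) by 96 (its y) by 72 mm high, walls and floor 4 mm, 0.28 kg; origin: centre of its underside, z up. A flat black lift tab stands on the middle of its +x wall; its swing bail folds down outside its -x wall and turns on rivets on the y walls, axis along y at x 0, z 66 mm.
- lift_tab (a point): On the basket, at x 40, y 0, z 72 mm of its frame: middle of the part of the black lift tab to pinch. The tab is a plate 10 mm thick (along x, from 35 to 45 mm), 64 mm wide (along y), from z 54 to its top at z 80 mm, 8 mm above the rim. Axes as the basket's.
- swing_bail (a joint): Bail angle: 0 folded (plane level, cross bar 10 mm clear of the -x wall and 6 mm below the rim), 1.57 upright, stop at 1.75. Stiff rivets (0.012 N m, bail 20 g): it stays where it is left. Steel rod 8 mm thick, side arms at y +-57 mm; cross bar along y, centre line 54 mm from the rivet axis, straight from y 16 to 47 mm either side; upright it is 120 mm above the underside.
- bail_notch (a point): On the bail: centre of the rod in the middle of the notch. Between y -16 and +16 mm the cross bar is bent 8 mm outward (upward when the bail is upright); the 14 mm flat of this notch lies 62 mm from the rivet axis. Axes as the basket's when the bail is folded, turning with the bail.
- printed_gear: Loose printed gear, 42 mm across, 10 mm thick, lying in the basket; origin: centre of its underside.
- wash_tub: Fixed grey open tub, walls 4 mm thick, 92 mm high; origin: on its underside, z up; inside from x -71 to 82, y -70 to 70 mm; with flange and grips 174 by 178 mm outside. The basket stands on its 5 mm floor, axes parallel to the tub's, between 8 mm high ribs with 3 mm play, folded bail to the tub's -x wall (gap 13 mm, 5 at the notch), 37 mm finger room between lift tab and +x wall.
- drip_mat: Fixed dark rubber mat, 160 (x) by 150 (y) mm, 3 mm thick; origin: centre of its underside. (Right of the board stands the tall fridge, its near corner at about x 0.43, y -0.38 m.)
- drip_stand: Fixed stand; origin on the board straight under the hook. Tray base from x -74 to 98, y -62 to 62 mm, 14 mm high; post of 7 mm radius (collars 12 mm) at x 88 mm, 225 mm high; from its top a hook of 8 mm round bar runs along -x, dips 10 mm into a shallow V, the seat (x 0), and turns up to a point at x -20 mm, top at z 239 mm.
- hook_seat (a point): Centre of the hook's bar at the bottom of its V, where the bail hangs, 215 mm above the board; axes as the stand's: the hook points along -x and its mouth opens upward. The rod in the notch of a hanging bail has its centre 10 mm above this point, with the cross bar lying across the hook (along y).
- ink_dropper: Loose brown dropper bottle, 34 mm across, 102 mm high, standing; origin: centre of its underside.
- super_glue: Loose white and red glue bottle, 30 mm across, 92 mm high, standing; origin: centre of its underside.
- printed_vase: Loose printed green vase, 44 mm across, 70 mm high, standing; origin: centre of its underside.

How it is judged:
By the outcome, as a careful person would: the job done as asked, in the order asked, and still so for the second after the job is handed in, with the robot touching nothing.
It also fails if it takes over 72 s, if anything falls off the work surface, if the arm or the gripper's body presses on something with over 40 N, if the wrist force passes 120 N, or if a joint passes its speed limit or range.

### The arm

A 6-joint arm with a two-finger parallel gripper is mounted at the origin on a cart in front of the work surface, level with it; the furniture and walls round the work are solid. World frame = base frame: x ahead of the robot, y to its left, z up, the work surface at z = 0. Lengths are in mm, angles in rad, forces in N, time in s.
With the tool pointing down it reaches from about 350 to 875 mm from the base axis. Payload 4.2 kg.
Tool frame: the origin (TCP) lies between the finger pads; the fingertips stand 25 mm ahead of it and the grasp point (between the pads) lies 6 mm ahead of it; z points along the fingers, y is the line along which they close (so a half turn about z gives the same grasp; the last joint's range is limited). The gripper opens to 85 mm and grips with 20 to 120 N. Pads are 22 mm wide; open, the fingers measure 114 mm over their backs; the gripper's body (76 mm by 85 mm) begins 54 mm behind the grasp point. The pads swing forward as they close: fully open they stand 13 mm farther back than shut.
Start: joints at [1.413, 0.385, 0.008, 0, -1.194, -0.259], TCP at [252.989, 571.486, 256.312] pointing down, gripper open.
Joint ranges: [-3.14, 3.14], [-1.21, 2.06], [-1.07, 1.41], [-3.16, 2.05], [-2.99, -0.16], [-3.1, 3.1]. Speed limits (rad/s): [2.79, 2.79, 3.14, 3.14, 3.14, 3.14].

### API

Orientations are given as a unit quaternion [x, y, z, w].
In Python, from bench import arm gives the robot as it stands.
- The arm moves only by the shell command python3 -m pendant 'ROWS'. ROWS is JSON, a list of rows, each a list of 7 numbers: the shift along the tool's x, y, z in m, then the turn, a rotation vector about the tool's x, y, z in degrees, then the finger opening in m, from 0 to 0.0854. In form: [[x, y, z, wx, wy, wz, fingers], ...]. A call has 1 to 12 rows; each row shifts and turns the commanded pose from where the row before left it, along the tool's axes as they then stand; what a row does not reach is not made up. A row lasts 1/10 s, in which the tool goes at most 50 mm and 8.59 degrees, less where a joint would pass 70% of its speed; a pose out of reach is approached as far as the arm can. A call is refused whole if a number of a shift passes 0.05 or a number of a turn 8.59, either way. A call with a gripper value outside its range is refused whole. The fingers move at their own pace and stop on an object; the grip force is fixed at half the most. Time passes only in rows, so rows that do not move let the fingers close. It gives the time, the measured TCP pose, the force, the opening and the grip force at its end, in the units of the state.
- arm.read_state(): the state, without advancing time (a new reading comes with each control period).
- arm.get_image(name): name is "scene" or "top" or "wrist"; returns a dict with "image" (480x640x3 uint8, red, green, blue), "fx", "fy", "cx", "cy" (pixels), "xyz" and "rotation" of the camera in the world. Camera axes: x right, y down, z forward; pixel columns grow to the right and rows downward; lengths in mm; the calibration is good to about 2 mm. A picture is of the moment at which its call begins. There is no depth.
- arm.job_done(): hands the job in; it is judged then, once.
The state is a dict: "clock": time; "joints": joint angles; "joint_vel": joint speeds; "joint_efforts": joint torques, N m; "position": TCP position; "ee_rot": TCP orientation; "contact_force": force on the tool from outside, world axes, zero at the start; "wrist_torque": the same for the moment, N m; "gripper_width": finger opening in mm; "grasp_force": force on a finger pad.
Only numpy, scipy, OpenCV 4.12 (cv2) and the standard library are available. Lean on these libraries where they do the work, as an engineer would, in place of code of your own. Each camera call takes 0.05 s, during which the arm holds its last target. There are 200 camera calls.

## Working session

There is one attempt and no reset: what is moved stays moved. The work goes in short steps, Python scripts to look and compute and a shell command to move; the robot and the scene stay as the last step left them, time stands still between calls to the robot, and variables do not carry over. Pictures are saved under pics/ and viewed, at most 10 in all, crops included, and the job is handed in when it is done.

```bash
mkdir -p pics; ls
cat > h.py <<'E'
import numpy as np, cv2
from bench import arm
from scipy.spatial.transform import Rotation as R
def cam(n):
    d=arm.get_image(n); return d
def rays(d,uv):
    uv=np.atleast_2d(uv).astype(float)
    v=np.c_[(uv[:,0]-d['cx'])/d['fx'],(uv[:,1]-d['cy'])/d['fy'],np.ones(len(uv))]
    M=np.array(d['rotation']); M=M if M.shape==(3,3) else R.from_quat(M).as_matrix()
    return np.array(d['xyz'],float), v@M.T
def plane(d,uv,z):
    o,v=rays(d,uv); return o+v*((z-o[2])/v[:,2])[:,None]
def proj(d,p):
    M=np.array(d['rotation']); M=M if M.shape==(3,3) else R.from_quat(M).as_matrix()
    q=(np.atleast_2d(p)-np.array(d['xyz']))@M
    return np.c_[d['fx']*q[:,0]/q[:,2]+d['cx'],d['fy']*q[:,1]/q[:,2]+d['cy']]
def save(d,n,crop=None,s=1):
    im=d['image'][:,:,::-1]
    if crop: x0,y0,x1,y1=crop; im=im[y0:y1,x0:x1]
    cv2.imwrite('pics/'+n,cv2.resize(im,None,fx=s,fy=s,interpolation=cv2.INTER_CUBIC))
def tool(p,rot=None):
    "tool shift from measured TCP to world p(mm), in m"
    s=arm.read_state(); r=R.from_quat(s['ee_rot'])
    return r.inv().apply(np.array(p)-s['position'])/1000
E
python3 - <<'E'
from h import *
for n in('top','scene'):
    d=cam(n); save(d,n+'1.png'); print(n,d['fx'],d['cx'],d['cy'],d['xyz'],d['rotation'])
s=arm.read_state(); print(s)
print(R.from_quat(s['ee_rot']).as_matrix().round(3))
E
```

```text
pics
top 473.26129019307876 320.6136932909547 240.96867679625558 [ 497.98945949   82.78604251 1081.50138974] [-0.70291349  0.71101773 -0.01334549  0.01372269]
scene 447.2911396168499 317.5777591906611 242.6509549099438 [ 151.83238193 -379.94941902  742.21316129] [ 0.86429528 -0.32526116  0.13157132 -0.36039954]
{'clock': 0.1, 'joints': array([ 1.41257407e+00,  3.85519827e-01,  6.75577557e-03, -4.05878602e-04,
       -1.19403213e+00, -2.58570581e-01]), 'joint_vel': array([-0.00079728, -0.00173972,  0.00324269,  0.00134991, -0.00157778,
        0.00042468]), 'joint_efforts': array([-6.91847636e-04, -3.93320990e+01,  1.88927722e+01,  4.19788867e+00,
       -2.60731082e-03,  3.50200636e-06]), 'position': array([252.83246245, 571.05602913, 255.30838324]), 'ee_rot': array([ 9.78347944e-01, -2.06964404e-01, -1.38243527e-04,  1.00812942e-03]), 'contact_force': array([-0.30006228, -0.06014652, -1.17163327]), 'wrist_torque': array([ 0.00570717,  0.02972968, -0.02140935]), 'grasp_force': 0.0, 'gripper_width': 85.48140134836436}
[[ 0.914 -0.405 -0.001]
 [-0.405 -0.914 -0.002]
 [ 0.     0.002 -1.   ]]
```

View pics/top1.png

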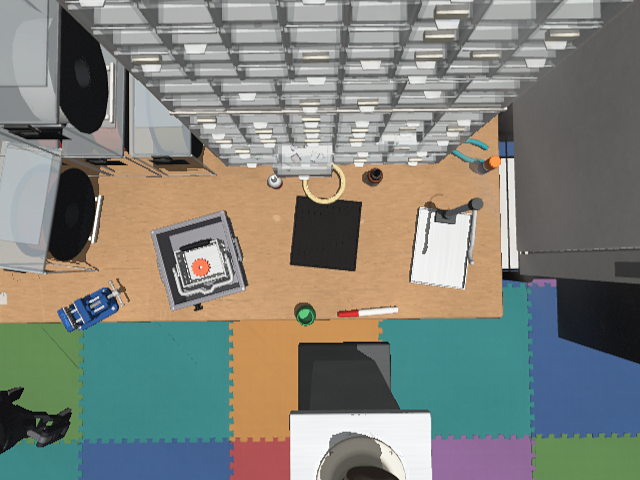

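View pics/scene1.png

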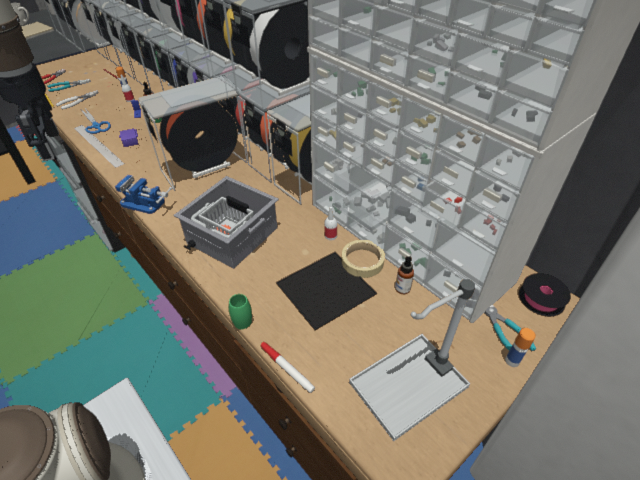

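The top view shows the tub at about (199,261), mat (326,233), stand tray (441,247) with hook bar at about (460,212), vase (305,315), glue (274,182) and dropper (373,177). The scene view shows the black tab on the far, +x side of the basket.

Run:
```python
from h import *
d=cam('top'); im=d['image']; hsv=cv2.cvtColor(im,cv2.COLOR_RGB2HSV)
def rect(m,z,box,name):
    k=np.zeros(m.shape,np.uint8); x0,y0,x1,y1=box; k[y0:y1,x0:x1]=m[y0:y1,x0:x1]
    cs=cv2.findContours(k,cv2.RETR_EXTERNAL,cv2.CHAIN_APPROX_NONE)[0]; c=max(cs,key=cv2.contourArea)
    b=cv2.boxPoints(cv2.minAreaRect(c)); p=plane(d,b,z)
    print(name,b.round(1).tolist(),p[:,:2].round(0).tolist(),'c',p.mean(0).round(1)[:2],[round(float(np.linalg.norm(p[i]-p[i-1]))) for i in (1,2)],'ang',[round(float(np.degrees(np.arctan2(*(p[i]-p[i-1])[[1,0]]))),1) for i in(1,2)])
V=hsv[:,:,2].astype(int);S=hsv[:,:,1];H=hsv[:,:,0]
rect(((V<60)*255).astype(np.uint8),3,(280,185,370,280),'mat')
rect(((V>190)&(S<40)).astype(np.uint8)*255,14,(405,200,480,295),'tray')
wood=((S>60)&(H>5)&(H<25))
rect((~wood).astype(np.uint8)*255,92,(145,205,252,305),'tub')
rect((wood==0).astype(np.uint8)*255,0,(362,165,385,188),'drop')
rect(((H>60)&(H<80)&(S>100)).astype(np.uint8)*255,35,(290,300,320,330),'vase')
save(d,'a.png',(145,205,250,310),5)
save(d,'b.png',(400,190,490,295),5)
a=cv2.imread('pics/a.png');b=cv2.imread('pics/b.png'); 
cv2.imwrite('pics/ab.png',cv2.resize(np.hstack([a,b]),None,fx=.8,fy=.8))
d=cam('scene'); save(d,'s2.png',(170,170,290,270),6)
```

```text
mat [[289.79998779296875, 264.1000061035156], [296.79998779296875, 195.0], [361.70001220703125, 201.60000610351562], [354.6000061035156, 270.70001220703125]] [[488.0, 154.0], [645.0, 136.0], [628.0, -12.0], [471.0, 7.0]] c [558.   71.3] [159, 149] ang [-6.3, -96.5]
tray [[410.1000061035156, 282.5], [419.29998779296875, 206.60000610351562], [470.6000061035156, 212.8000030517578], [461.29998779296875, 288.79998779296875]] [[443.0, -117.0], [614.0, -141.0], [599.0, -257.0], [428.0, -232.0]] c [ 520.9 -186.8] [173, 117] ang [-8.0, -97.6]
tub [[147.3000030517578, 231.0], [228.39999389648438, 208.1999969482422], [251.10000610351562, 289.1000061035156], [170.10000610351562, 311.8999938964844]] [[561.0, 446.0], [607.0, 276.0], [437.0, 229.0], [392.0, 398.0]] c [499.2 337.2] [176, 176] ang [-74.9, -164.6]
drop [[371.0, 170.0], [380.0, 170.0], [380.0, 179.0], [371.0, 179.0]] [[701.0, -35.0], [701.0, -55.0], [680.0, -55.0], [681.0, -34.0]] c [690.9 -44.8] [21, 21] ang [-90.7, 179.1]
vase [[292.5, 315.5], [306.0, 302.0], [319.0, 315.0], [305.5, 328.5]] [[375.0, 147.0], [404.0, 117.0], [375.0, 89.0], [346.0, 119.0]] c [375.  117.7] [42, 40] ang [-45.7, -135.5]
```

View pics/ab.png

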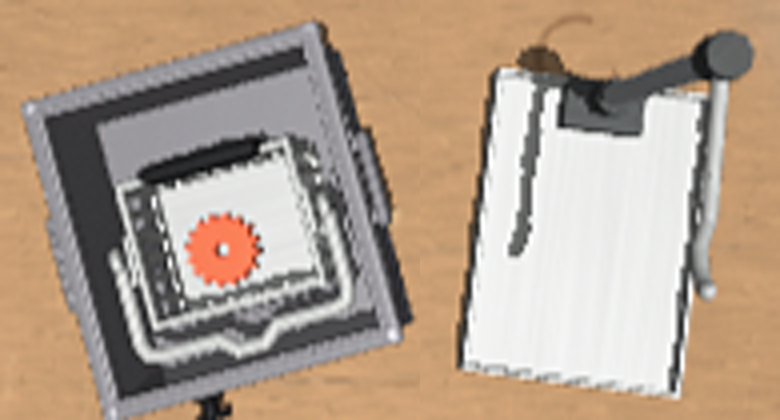

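The enlarged crop shows the tub corners, the black tab top from about (180,249) to (211,241) px, the hook tip at (472,262) and the post top at (475.5,204).

Run:
```python
from h import *
d=cam('top')
c=plane(d,[(152,231.2),(223.2,211.2),(244.5,288.7),(173.8,308)],92)[:,:2]; print(c.round(0).tolist(),c.mean(0))
a=[np.degrees(np.arctan2(*(p-q)[::-1])) for p,q in((c[1],c[2]),(c[0],c[3]))]; print(a)
yaw=np.radians(np.mean(a)); ux=np.array([np.cos(yaw),np.sin(yaw)])
o=c.mean(0)-5.5*ux; print('tub o',o)
im=d['image'].astype(int).max(2); k=np.zeros(im.shape,np.uint8); k[232:256,174:216]=(im[232:256,174:216]<28)
n,l,st,ce=cv2.connectedComponentsWithStats(k); i=1+np.argmax(st[1:,4]); r=cv2.minAreaRect(np.argwhere(l==i)[:,::-1].astype(np.float32)); print(st[i],r,plane(d,[r[0]],85))
p=plane(d,cv2.boxPoints(r),85); print(p.round(0)[:,:2].tolist())
t=plane(d,[(472,262.5)],235)[0];q=plane(d,[(475.5,203.7)],229)[0]; print('hook tip',t,'post',q,np.degrees(np.arctan2(*(q-t)[[1,0]])),np.linalg.norm(q-t), 'seat',q+(t-q)*88/108)
s=plane(d,[(460,320)],0)
# glue, dropper caps
print('glue',plane(d,[(274,182)],60),'vase',plane(d,[(305.5,314)],35))
```

```text
[[560.0, 436.0], [601.0, 287.0], [438.0, 243.0], [400.0, 390.0]] [499.76701606 338.97267092]
[np.float64(15.086683513856805), np.float64(15.892430216659081)]
tub o [494.46678075 337.50382589]
[204 243   5   2   5] ((206.08827209472656, 243.85296630859375), (0.7276068925857544, 4.123105525970459), 75.96376037597656) [[532.84736974 324.4627575   85.        ]]
[[533.0, 329.0], [535.0, 320.0], [533.0, 320.0], [531.0, 328.0]]
hook tip [ 488.81985078 -186.92972864  235.        ] post [ 594.8439938  -197.68146357  229.        ] -5.790476341926572 106.73667929062628 seat [ 508.45395134 -188.92079066  233.88888889]
glue [[666.35676981 182.81042071  60.        ]] vase [[377.68500434 118.20243121  35.        ]]
```

```bash
python3 -m pendant '[[0.0345,0.0092,0.003,0,0,0,0.04],[0.0345,0.0092,0.003,0,0,0,0.04],[0.0345,0.0092,0.003,0,0,0,0.04],[0.0345,0.0092,0.003,0,0,0,0.04],[0.0345,0.0092,0.003,0,0,0,0.04],[0.0345,0.0092,0.003,0,0,0,0.04],[0.0345,0.0092,0.003,0,0,0,0.04],[0.0345,0.0092,0.003,0,0,0,0.04],[0.0345,0.0092,0.003,0,0,0,0.04],[0.0345,0.0092,0.003,0,0,0,0.04]]' && python3 -m pendant '[[0,0,0,0,0,7.24,0.04],[0,0,0,0,0,7.24,0.04],[0,0,0,0,0,7.24,0.04],[0,0,0,0,0,7.24,0.04],[0,0,0,0,0,7.24,0.04],[0,0,0,0,0,7.24,0.04],[0,0,0,0,0,7.24,0.04],[0,0,0,0,0,0,0.04]]'
python3 - <<'E'
from h import *
d=cam('wrist'); save(d,'w1.png'); s=arm.read_state()
print(d['fx'],d['cx'],d['cy'],d['xyz'],d['rotation'],s['position'],R.from_quat(s['ee_rot']).as_matrix().round(3).tolist(),s['joints'].round(2),s['gripper_width'],s['contact_force'])
import pickle; pickle.dump(d,open('w1.pkl','wb'))
E
```

```text
clock: 1.25
position: [532.2, 346.6, 226.1]
ee_rot: [0.978, -0.207, -0.0, 0.0]
contact_force: [-0.1, 0.7, 0.2]
gripper_width: 39.9
grasp_force: 0.0
clock: 2.05
position: [531.1, 347.6, 226.1]
ee_rot: [0.796, -0.606, -0.0, 0.0]
contact_force: [0.4, -0.0, -0.2]
gripper_width: 39.8
grasp_force: 0.0
361.9719805315042 316.04806219131757 237.11652983579546 [551.39430264 276.90282392 344.30225106] [-0.13328362  0.98015873  0.14531124 -0.02022311] [531.15369383 347.64031145 226.13843864] [[0.269, -0.963, -0.0], [-0.963, -0.269, -0.0], [0.0, 0.0, -1.0]] [ 0.83  0.42 -0.01 -0.   -1.14 -0.56] 39.966938876173366 [ 0.75073809 -0.27197681  0.67445465]
```

View pics/w1.png

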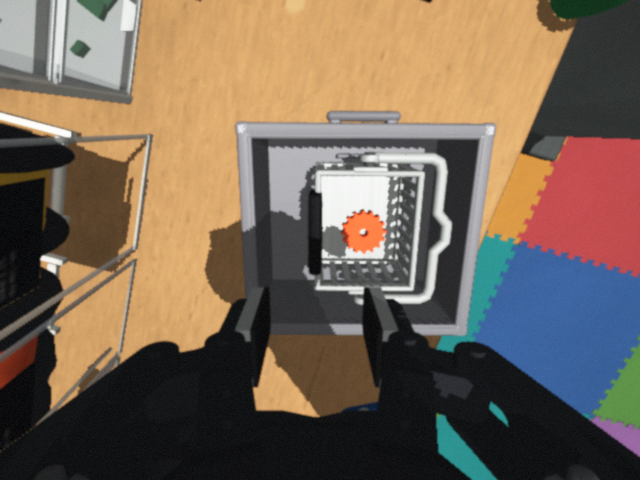

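The wrist view shows the tab as a black bar with its top at px x 310–321, y 191–274, the tub parallel to the tool, and the gear in the basket.

Run:
```python
from h import *; import pickle
d=pickle.load(open('w1.pkl','rb')); g=d['image'].astype(int).max(2)
for y in(200,215,230,245,260,270): print(y,g[y,300:330].tolist())
for x in (313,317): print(g[182:200:1,x].tolist(),g[266:284,x].tolist())
p=plane(d,[(310,191),(321,191),(310,274),(321,274),(316,232)],85); print(p.round(1)[:,:2].tolist())
print('flange',plane(d,[(238,124),(494,124),(466,333),(245,335)],92).round(0)[:,:2].tolist())
```

```text
200 [85, 74, 76, 69, 70, 73, 67, 66, 44, 30, 22, 27, 36, 38, 38, 40, 37, 44, 40, 39, 36, 90, 192, 239, 245, 244, 245, 246, 246, 247]
215 [86, 77, 69, 71, 69, 70, 66, 61, 44, 28, 27, 27, 39, 38, 39, 38, 40, 41, 37, 34, 31, 92, 190, 238, 244, 244, 244, 245, 246, 246]
230 [71, 69, 68, 72, 71, 69, 63, 61, 43, 29, 25, 31, 34, 36, 34, 37, 40, 41, 38, 29, 32, 68, 146, 207, 204, 151, 118, 115, 112, 111]
245 [71, 70, 71, 72, 66, 68, 69, 58, 42, 18, 15, 17, 18, 14, 16, 19, 15, 12, 20, 16, 21, 44, 82, 107, 109, 113, 118, 115, 112, 112]
260 [67, 73, 70, 68, 71, 68, 70, 54, 36, 24, 17, 17, 17, 15, 13, 13, 16, 20, 16, 17, 33, 79, 133, 167, 179, 177, 174, 171, 164, 147]
270 [71, 71, 91, 131, 164, 171, 169, 161, 122, 60, 17, 9, 18, 15, 11, 18, 19, 12, 13, 14, 37, 70, 114, 146, 165, 170, 170, 173, 163, 144]
[75, 77, 85, 130, 165, 159, 125, 75, 35, 15, 14, 16, 20, 23, 29, 28, 36, 38] [17, 15, 14, 20, 15, 16, 18, 30, 69, 123, 153, 165, 161, 133, 82, 67, 61, 62]
[223, 220, 219, 221, 220, 221, 222, 221, 218, 197, 142, 64, 24, 26, 31, 37, 43, 42] [19, 12, 15, 15, 12, 14, 16, 19, 45, 75, 99, 105, 103, 109, 120, 129, 152, 175]
[[543.6, 320.3], [536.0, 318.2], [526.7, 382.6], [518.5, 380.3], [531.3, 348.8]]
flange [[602.0, 289.0], [438.0, 243.0], [395.0, 395.0], [563.0, 444.0]]
```

```bash
python3 -m pendant '[[-0.001,0,0.03,0,0,0,0.036],[0,0,0.03,0,0,0,0.036],[0,0,0.03,0,0,0,0.036],[0,0,0.02,0,0,0,0.036],[0,0,0.02,0,0,0,0.036],[0,0,0.013,0,0,0,0.036],[0,0,0,0,0,0,0.036],[0,0,0,0,0,0,0],[0,0,0,0,0,0,0],[0,0,0,0,0,0,0],[0,0,0,0,0,0,0]]'
```

```text
clock: 3.2
position: [531.8, 349.4, 84.8]
ee_rot: [0.796, -0.605, 0.0, -0.002]
contact_force: [1.9, 0.9, 2.9]
gripper_width: 8.8
grasp_force: 61.6
```

```bash
python3 -m pendant '[[0,0,-0.005,0,0,0,0],[0,0,-0.01,0,0,0,0],[0,0,-0.015,0,0,0,0],[0,0,-0.02,0,0,0,0],[0,0,-0.02,0,0,0,0],[0,0,-0.02,0,0,0,0],[0,0,-0.02,0,0,0,0],[0,0,-0.015,0,0,0,0],[0,0,-0.008,0,0,0,0],[0,0,0,0,0,0,0]]'
python3 - <<'E'
from h import *
d=cam('scene'); save(d,'s3.png',(150,60,390,240),3); print(tool([601.5,61,215]))
E
```

```text
clock: 4.2
position: [531.0, 348.8, 217.5]
ee_rot: [0.796, -0.606, 0.0, -0.001]
contact_force: [0.5, 0.3, -3.4]
gripper_width: 8.9
grasp_force: 60.6
[0.29599374 0.00807022 0.00110714]
```

View pics/s3.png

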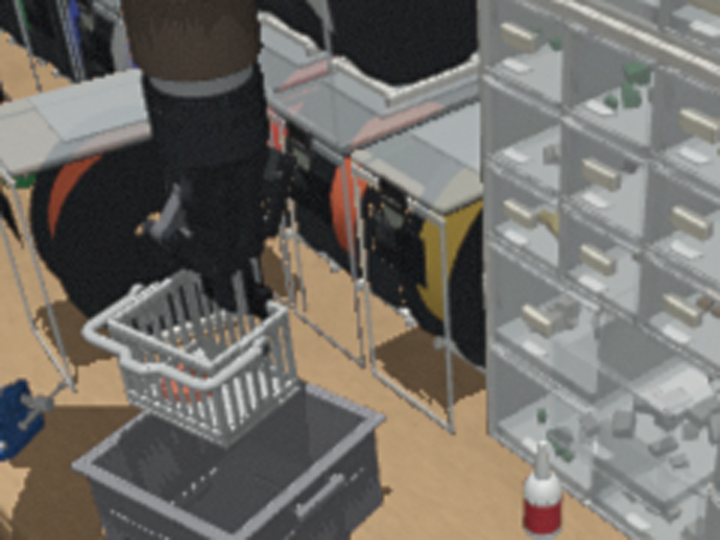

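The basket hangs level above the tub at crop (200,360), with the gear inside.

```bash
python3 -m pendant '[[0.012,0.0008,0,0,0,0,0],[0.026,0.0008,0,0,0,0,0],[0.032,0.0008,0,0,0,0,0],[0.032,0.0008,0,0,0,0,0],[0.032,0.0008,0,0,0,0,0],[0.032,0.0008,0,0,0,0,0],[0.032,0.0008,0,0,0,0,0],[0.032,0.0008,0,0,0,0,0],[0.032,0.0008,0,0,0,0,0],[0.022,0.0008,0,0,0,0,0],[0.012,0,0,0,0,0,0]]' && python3 -m pendant '[[0,0,0,0,0,4.6,0],[0,0,0.01,0,0,6,0],[0,0,0.02,0,0,6,0],[0,0,0.025,0,0,6,0],[0,0,0.025,0,0,0,0],[0,0,0.02,0,0,0,0],[0,0,0.01,0,0,0,0],[0,0,0,0,0,0,0]]'
python3 - <<'E'
from h import *
s=arm.read_state(); print(s['position'],R.from_quat(s['ee_rot']).as_matrix().round(3).tolist(),s['contact_force'])
d=cam('scene'); save(d,'s4.png',(260,160,460,330),4)
E
```

```text
clock: 5.35
position: [601.4, 58.6, 215.1]
ee_rot: [0.795, -0.607, -0.001, 0.001]
contact_force: [-0.0, -0.1, -3.3]
gripper_width: 8.7
grasp_force: 60.7
clock: 6.15
position: [600.9, 61.0, 104.4]
ee_rot: [-0.662, 0.75, 0.001, -0.002]
contact_force: [-0.2, 0.7, -2.7]
gripper_width: 9.0
grasp_force: 60.7
[600.89246031  60.9605684  104.40237857] [[-0.125, -0.992, -0.004], [-0.992, 0.125, -0.001], [0.002, 0.004, -1.0]] [-0.23260455  0.70187961 -2.72678662]
```

View pics/s4.png

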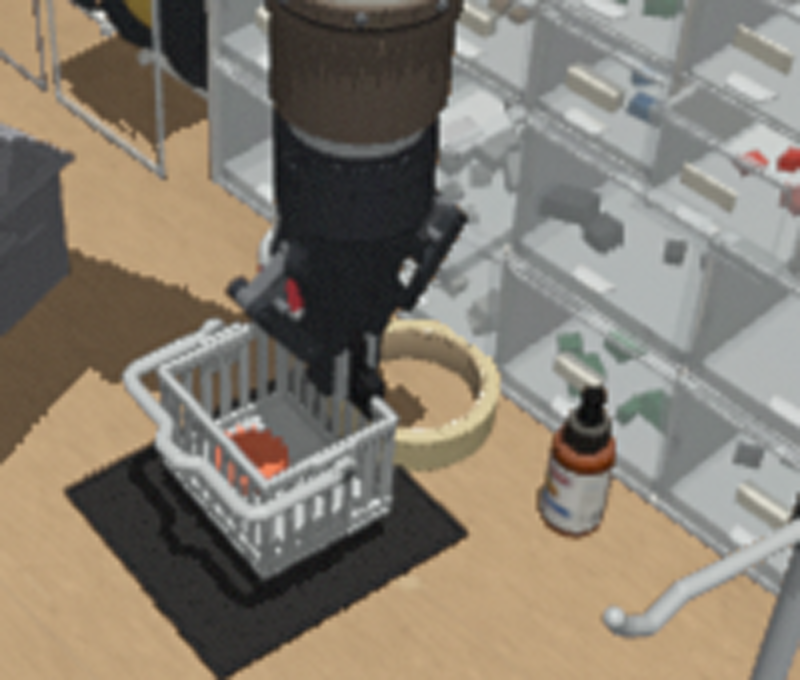

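The basket is over the mat, level, with no tape or bottle contact. Next I lower it and release.

```bash
python3 -m pendant '[[0,0,0.01,0,0,0,0],[0,0,0.006,0,0,0,0],[0,0,0.003,0,0,0,0],[0,0,0.002,0,0,0,0],[0,0,0.001,0,0,0,0],[0,0,0,0,0,0,0],[0,0,0,0,0,0,0]]'
```

```text
clock: 6.9
position: [602.2, 61.3, 84.5]
ee_rot: [-0.662, 0.75, -0.0, 0.0]
contact_force: [0.4, 0.1, -4.3]
gripper_width: 9.1
grasp_force: 60.6
```

```bash
python3 -m pendant '[[0,0,0.001,0,0,0,0],[0,0,0.001,0,0,0,0],[0,0,0,0,0,0,0]]'; python3 -m pendant '[[0,0,0.0005,0,0,0,0],[0,0,0,0,0,0,0]]'
```

```text
clock: 7.2
position: [602.3, 61.2, 82.8]
ee_rot: [-0.662, 0.75, -0.0, 0.0]
contact_force: [-0.5, 0.5, -1.6]
gripper_width: 8.8
grasp_force: 61.0
clock: 7.4
position: [602.3, 61.2, 82.8]
ee_rot: [-0.662, 0.75, -0.0, 0.0]
contact_force: [-0.9, -0.5, 4.2]
gripper_width: 8.9
grasp_force: 61.8
```

```bash
python3 -m pendant '[[0,0,0,0,0,0,0.03],[0,0,0,0,0,0,0.03],[0,0,0,0,0,0,0.03],[0,0,-0.005,0,0,0,0.03],[0,0,-0.015,0,0,0,0.03],[0,0,-0.03,0,0,0,0.03],[0,0,-0.03,0,0,0,0.03],[0,0.03,-0.03,0,0,0,0],[0,0.04,-0.03,0,0,0,0],[0,0.04,0,0,0,0,0],[0,0.03,0,0,0,0,0],[0,0,0,0,0,0,0]]'
python3 - <<'E'
from h import *
import pickle
d=cam('wrist'); t=cam('top'); pickle.dump((d,t),open('w2.pkl','wb'))
save(d,'w.png'); save(t,'t.png',(270,170,430,290),4)
a=cv2.imread('pics/w.png');b=cv2.imread('pics/t.png')
cv2.imwrite('pics/wt.png',np.hstack([cv2.resize(a[100:400,160:520],None,fx=1.2,fy=1.2),b[100:460,40:408]]))
s=arm.read_state(); print(s['position'],s['joints'].round(2))
E
```

```text
clock: 8.6
position: [460.1, 78.4, 222.9]
ee_rot: [-0.662, 0.749, 0.0, 0.001]
contact_force: [0.3, -0.3, 0.2]
gripper_width: 0.2
grasp_force: 0.0
[463.40464016  78.93485724 222.87188909] [ 0.52  0.15 -0.41  0.   -1.01 -0.64]
```

View pics/wt.png

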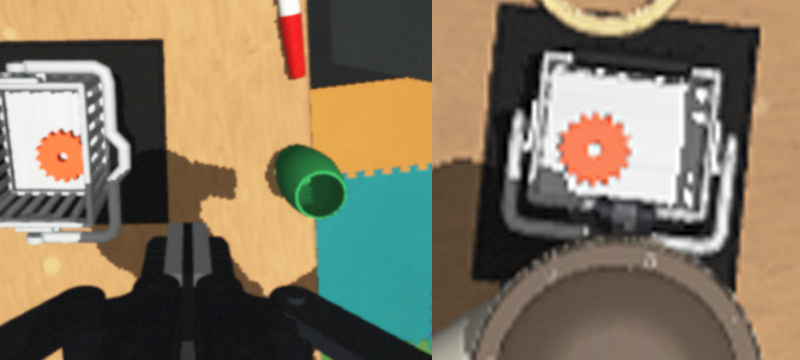

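The basket stands on the mat. In the wrist view the bail bar runs at about px x 251–258 with the notch at about (263,229), and the gear is inside.

Run:
```python
from h import *; import pickle
d,t=pickle.load(open('w2.pkl','rb'))
g=d['image'].astype(int).max(2)
for y in (180,195,229,262,275): print(y,g[y,240:275].tolist())
yaw=np.radians(-7.2); B=np.array([602.3,61.2,3])-40*np.array([np.cos(yaw),np.sin(yaw),0]); print('B',B)
M=R.from_euler('z',-7.2,degrees=True).as_matrix()
for p in [(-54,-31,66),(-54,31,66),(-62,0,66),(-54,-57,66)]:
    w=M@np.array(p)+B; print(p,w.round(1),proj(d,w).round(1),proj(t,w).round(1))
for p in [(40,32,80),(40,-32,80)]: w=M@np.array(p)+B; print(p,proj(t,w).round(1))
```

```text
180 [81, 79, 81, 101, 137, 172, 200, 224, 233, 239, 242, 240, 231, 216, 192, 148, 85, 33, 21, 21, 22, 22, 27, 38, 36, 39, 45, 39, 42, 37, 43, 39, 37, 39, 39]
195 [79, 84, 103, 160, 216, 224, 206, 209, 226, 234, 238, 241, 236, 228, 212, 182, 132, 62, 25, 15, 21, 16, 23, 30, 37, 41, 37, 40, 38, 37, 44, 40, 42, 40, 42]
229 [222, 165, 111, 90, 87, 87, 115, 146, 144, 129, 108, 64, 42, 40, 40, 40, 41, 67, 130, 194, 225, 232, 237, 238, 235, 228, 211, 179, 125, 58, 24, 20, 21, 23, 21]
262 [74, 69, 73, 78, 82, 83, 76, 74, 73, 78, 91, 102, 109, 111, 112, 107, 106, 98, 92, 70, 44, 27, 23, 20, 19, 19, 22, 18, 22, 22, 17, 13, 23, 18, 21]
275 [73, 69, 63, 50, 32, 18, 12, 19, 22, 30, 67, 94, 107, 109, 109, 109, 105, 102, 98, 88, 63, 34, 19, 19, 24, 19, 17, 21, 19, 17, 19, 19, 17, 21, 20]
B [562.61541195  66.21332934   3.        ]
(-54, -31, 66) [505.2  42.2  69. ] [[251.2 186.7]] [[339.9 255.5]]
(-54, 31, 66) [512.9 103.7  69. ] [[255.  263.6]] [[311.1 252.2]]
(-62, 0, 66) [501.1  74.   69. ] [[263.4 226.4]] [[325.1 257.6]]
(-54, -57, 66) [501.9  16.4  69. ] [[249.5 151.3]] [[352.  256.9]]
(40, 32, 80) [[315.6 207.9]]
(40, -32, 80) [[345.6 211.4]]
```

```bash
python3 -m pendant '[[0.011,0.006,0,7.5,0,0,0],[0.011,0,0,7.5,0,0,0],[0.011,0,0,7.5,0,0,0],[0,0,0,0,0,0,0]]'
python3 - <<'E'
from h import *
s=arm.read_state(); print(s['position'],s['joints'].round(3),R.from_quat(s['ee_rot']).as_matrix().round(3).tolist())
E
python3 -m pendant '[[0,0,0,7.5,0,0,0],[0,0,0,7.5,0,0,0],[0,0,0,0,0,0,0]]'
python3 - <<'E'
from h import *
s=arm.read_state(); print(s['position'],s['joints'].round(3),R.from_quat(s['ee_rot']).as_matrix().round(3).tolist())
E
```

```text
clock: 9.1
position: [448.7, 42.1, 217.6]
ee_rot: [-0.65, 0.738, -0.141, 0.116]
contact_force: [-0.7, -1.2, -0.8]
gripper_width: 0.0
grasp_force: 0.0
[448.6534955   42.07300849 217.60512752] [ 0.57  -0.032 -0.841  0.49  -0.536 -1.091] [[-0.128, -0.926, 0.355], [-0.992, 0.115, -0.058], [0.013, -0.36, -0.933]]
clock: 9.4
position: [472.9, 29.2, 236.1]
ee_rot: [-0.631, 0.732, -0.204, 0.158]
contact_force: [-0.3, -0.9, -0.7]
gripper_width: -0.0
grasp_force: 0.0
[472.88435375  29.21305367 236.12293272] [ 0.446 -0.054 -0.957  0.927 -0.385 -1.419] [[-0.155, -0.859, 0.488], [-0.988, 0.122, -0.1], [0.026, -0.497, -0.867]]
```

```bash
cat >> h.py <<'E'
B=np.array([562.6,66.2,3.]); M=R.from_euler('z',-7.2,degrees=True).as_matrix()
def bw(p): return B+M@np.array(p,float)
a=2**-.5
SIDE=M@np.array([[0,-a,a],[-1,0,0],[0,-a,-a]]).T
DOWN=M@np.array([[0,-1,0],[-1,0,0],[0,0,-1]]).T
def go(p,Rt):
    s=arm.read_state(); r=R.from_quat(s['ee_rot'])
    sh=r.inv().apply(np.array(p)-s['position'])/1000; rv=(r.inv()*R.from_matrix(Rt)).as_rotvec(degrees=True)
    print('shift',sh.round(4),'then rot',rv.round(2),'pos',s['position'].round(1),'j',s['joints'].round(2))
E
python3 - <<'E'
from h import *
print(bw([-61,122,200])); go(bw([-61,122,200]),SIDE); go(bw([-61,122,240]),DOWN)
E
```

```text
[517.37165771 194.88332081 203.        ]
shift [-0.1714 -0.0016  0.0339] then rot [-27.66  42.04 -12.9 ] pos [472.9  29.2 236.1] j [ 0.45 -0.05 -0.96  0.93 -0.39 -1.42]
shift [-0.1703 -0.0215 -0.0008] then rot [-29.79  -1.92  -1.3 ] pos [472.9  29.2 236.1] j [ 0.45 -0.05 -0.96  0.93 -0.39 -1.42]
```

```bash
python3 -m pendant '[[0,0,0,-7.45,-0.48,-0.33,0],[0,0,0,-7.45,-0.48,-0.33,0],[0,0,0,-7.45,-0.48,-0.33,0],[0,0,0,-7.45,-0.48,-0.33,0],[0,0,0,0,0,0,0]]'
python3 - <<'E'
from h import *
go(bw([-61,122,220]),SIDE)
E
```

```text
clock: 9.9
position: [484.1, 22.5, 242.1]
ee_rot: [-0.651, 0.756, -0.056, 0.037]
contact_force: [0.2, 0.4, 0.0]
gripper_width: 0.3
grasp_force: 0.0
shift [-0.1757 -0.0048  0.017 ] then rot [-6.73 43.87 -4.27] pos [484.1  22.5 242.1] j [ 0.43  0.1  -0.47  0.11 -0.91 -0.65]
```

```bash
python3 -m pendant '[[-0.03,-0.001,0.003,0,0,0,0],[-0.03,-0.001,0.003,0,0,0,0],[-0.03,-0.001,0.003,0,0,0,0],[-0.03,-0.001,0.003,0,0,0,0],[-0.03,-0.001,0.003,0,0,0,0],[-0.025,0,0.002,0,0,0,0],[0,0,0,-1.1,7.3,-0.7,0],[0,0,0,-1.1,7.3,-0.7,0],[0,0,0,-1.1,7.3,-0.7,0],[0,0,0,-1.1,7.3,-0.7,0],[0,0,0,-1.1,7.3,-0.7,0],[0,0,0,-1.1,7.3,-0.7,0]]'
python3 - <<'E'
from h import *
go(bw([-61,122,103]),SIDE)
E
```

```text
clock: 11.1
position: [511.7, 191.5, 219.5]
ee_rot: [-0.61, 0.691, -0.256, -0.291]
contact_force: [0.9, -0.7, -1.2]
gripper_width: -0.1
grasp_force: 0.0
shift [-0.0839 -0.0053  0.0766] then rot [-0.01 -0.57  0.05] pos [511.7 191.5 219.5] j [ 0.85  0.54 -0.2   0.41 -1.54 -1.14]
```

```bash
python3 -m pendant '[[-0.021,-0.0013,0.019,0,-0.5,0,0],[-0.021,-0.0013,0.019,0,0,0,0],[-0.021,-0.0013,0.019,0,0,0,0],[-0.021,-0.0013,0.019,0,0,0,0],[0,0,0,0,0,0,0]]'
python3 - <<'E'
from h import *
go(bw([-61,72.5,53.2]),SIDE)
d=cam('top'); save(d,'t3.png',(270,170,420,290),5)
E
```

```text
clock: 11.6
position: [516.2, 194.2, 103.1]
ee_rot: [-0.611, 0.692, -0.252, -0.29]
contact_force: [-0.4, -0.1, 0.3]
gripper_width: 0.0
grasp_force: 0.0
shift [ 0.0011 -0.0013  0.0676] then rot [ 0.22 -0.19  0.16] pos [516.2 194.2 103.1] j [ 0.84  0.67 -0.28  0.43 -1.33 -1.22]
```

View pics/t3.png

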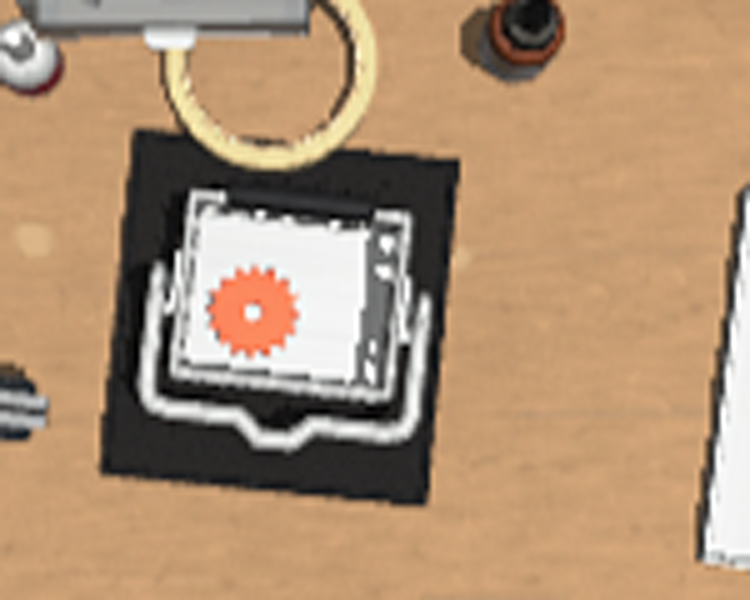

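The bail is still folded, with the notch at crop (278,440). The finger prongs sit left of it at (20,405), in line with the bar.

```bash
python3 -m pendant '[[0,0,0.018,0,0,0,0],[0,-0.001,0.018,0,0,0,0],[0.001,0,0.016,0,0,0,0],[0,0,0.014,0,0,0,0],[0,0,0,0,0,0,0]]' && python3 -m pendant '[[0.006,0,-0.006,0,0,0,0],[0.008,0,-0.008,0,0,0,0],[0.008,0,-0.008,0,0,0,0],[0,0,0,0,0,0,0]]'
python3 - <<'E'
from h import *
s=arm.read_state(); print(M.T@(s['position']-B))
d=cam('top'); save(d,'t4.png',(270,190,370,270),4)
e=cam('scene'); save(e,'s5.png',(260,200,360,320),4)
a=cv2.imread('pics/t4.png');b=cv2.imread('pics/s5.png'); b=cv2.resize(b,(267,320)); cv2.imwrite('pics/c1.png',np.hstack([a,b]))
E
```

```text
clock: 12.15
position: [513.1, 147.0, 61.6]
ee_rot: [-0.611, 0.694, -0.253, -0.286]
contact_force: [0.1, 0.0, -0.1]
gripper_width: -0.1
grasp_force: 0.0
clock: 12.55
position: [514.7, 149.2, 94.6]
ee_rot: [-0.611, 0.694, -0.254, -0.283]
contact_force: [0.3, -0.2, 0.2]
gripper_width: -0.0
grasp_force: 0.0
[-57.9121082   76.34435363  91.62572456]
```

View pics/c1.png

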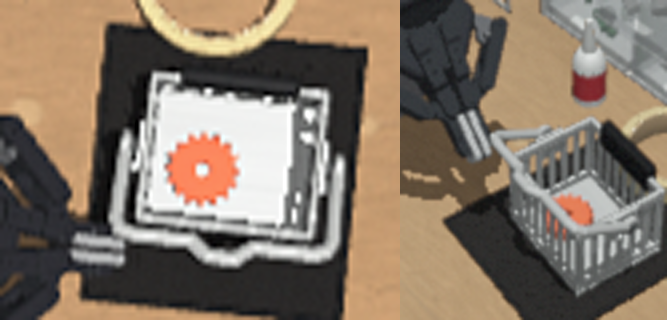

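The last picture shows the finger under the bail's left corner, with the bail already raised by roughly 30°. The gear is in place and the basket has not moved.

```bash
python3 -m pendant '[[0.0035,-0.0075,-0.0035,0,0,0,0],[0.0035,-0.0075,-0.0035,0,0,0,0],[0.0053,-0.006,-0.0053,0,0,0,0],[0.0053,-0.006,-0.0053,0,0,0,0],[0.0078,0,-0.0078,0,0,0,0],[0.0078,0,-0.0078,0,0,0,0],[0,-0.005,0,0,0,0,0],[0,-0.005,0,0,0,0,0],[0,0,0,0,0,0,0]]'
python3 - <<'E'
from h import *
s=arm.read_state(); print(M.T@(s['position']-B), s['contact_force'])
d=cam('top'); g=d['image'].astype(int).min(2)
for x in(-4,-8,-12,-16,-20,0,4): print(x,proj(d,bw([x,0,128])).round(1))
for phi in (60,70,80,90):
    c,q=np.cos(np.radians(phi)),np.sin(np.radians(phi)); print(phi,[proj(d,bw([-r*c,y,66+r*q])).round(1).tolist()[0] for r,y in((62,0),(54,-35),(54,35))])
u=proj(d,bw([-54,0,0]))[0]
for col in (321,325,328,340,343): print(col,g[205:262,col].tolist())
E
```

```text
clock: 13.55
position: [550.7, 143.1, 138.9]
ee_rot: [-0.611, 0.694, -0.254, -0.286]
contact_force: [-0.7, 1.3, 0.3]
gripper_width: 0.1
grasp_force: 0.5
[-21.4873627   74.74668238 135.92555081] [-0.68668843  1.26895086  0.3350101 ]
-4 [[328.6 228.8]]
-8 [[328.4 230.8]]
-12 [[328.2 232.8]]
-16 [[327.9 234.8]]
-20 [[327.7 236.7]]
0 [[328.8 226.9]]
4 [[329.1 224.9]]
60 [[327.0, 242.3], [344.3, 242.4], [310.2, 238.5]]
70 [[327.6, 237.4], [344.8, 238.2], [310.6, 234.3]]
80 [[328.2, 232.2], [345.4, 233.7], [311.1, 229.8]]
90 [[328.8, 226.9], [345.9, 229.1], [311.6, 225.2]]
321 [31, 47, 53, 43, 28, 68, 132, 222, 242, 241, 242, 240, 239, 239, 240, 240, 207, 109, 90, 94, 96, 97, 93, 72, 217, 249, 217, 107, 85, 126, 156, 168, 150, 179, 235, 247, 203, 90, 171, 200, 150, 84, 36, 37, 37, 38, 37, 39, 41, 40, 41, 38, 39, 37, 39, 38, 40]
325 [29, 39, 51, 49, 30, 28, 109, 190, 234, 241, 241, 242, 240, 239, 240, 240, 231, 160, 77, 84, 91, 95, 95, 95, 96, 95, 94, 95, 98, 70, 71, 161, 231, 224, 174, 223, 248, 203, 102, 182, 204, 127, 29, 38, 39, 40, 41, 40, 40, 40, 41, 41, 40, 38, 39, 37, 39]
328 [27, 31, 46, 58, 44, 27, 64, 108, 216, 243, 240, 242, 242, 240, 240, 241, 240, 240, 242, 221, 153, 161, 135, 87, 88, 90, 90, 115, 108, 54, 81, 143, 199, 216, 186, 224, 246, 248, 204, 178, 235, 199, 99, 32, 39, 41, 40, 40, 39, 40, 37, 37, 39, 39, 39, 39, 39]
340 [39, 41, 31, 31, 46, 60, 48, 16, 44, 70, 208, 246, 241, 241, 243, 242, 241, 241, 241, 243, 244, 244, 243, 242, 244, 244, 243, 245, 245, 246, 250, 201, 149, 229, 226, 175, 232, 221, 134, 139, 124, 150, 202, 200, 127, 33, 38, 40, 39, 41, 40, 40, 40, 41, 38, 41, 40]
343 [39, 41, 35, 31, 39, 52, 54, 33, 10, 205, 201, 210, 245, 245, 248, 251, 251, 251, 253, 216, 136, 138, 134, 226, 217, 134, 138, 140, 126, 111, 111, 110, 125, 180, 218, 201, 130, 206, 252, 253, 203, 109, 178, 217, 150, 36, 40, 41, 39, 39, 40, 37, 42, 40, 40, 39, 40]
```

```bash
python3 -m pendant '[[0,0.01,0,0,0,0,0],[0,0.012,0,0,0,0,0],[0.0032,0,0.0074,0,0,0,0],[0.0032,0,0.0074,0,0,0,0],[0,-0.007,0,0,0,0,0],[0,-0.007,0,0,0,0,0],[0,-0.007,0,0,0,0,0],[0,-0.004,0,0,0,0,0],[0,0,0,0,0,0,0]]'
cat > m.py <<'E'
from h import *
s=arm.read_state(); print((M.T@(s['position']-B)).round(1), s['contact_force'].round(1))
d=cam('top'); g=d['image'].astype(int).min(2)
for x in(-16,-12,-8,-4,0,4): print(x,'notch',proj(d,bw([x,0,128])).round(1)[0],'bar',proj(d,bw([x,-31,120])).round(1)[0])
for col in (328,329,340,343,346): print(col,g[216:246,col].tolist())
E
python3 m.py
```

```text
clock: 14.5
position: [552.2, 127.9, 133.0]
ee_rot: [-0.611, 0.694, -0.253, -0.286]
contact_force: [-0.5, -0.1, 0.1]
gripper_width: -0.0
grasp_force: 0.0
[-18.1  59.9 130. ] [-0.5 -0.1  0.1]
-16 notch [327.9 234.8] bar [343.1 236.7]
-12 notch [328.2 232.8] bar [343.3 234.7]
-8 notch [328.4 230.8] bar [343.5 232.8]
-4 notch [328.6 228.8] bar [343.7 230.8]
0 notch [328.8 226.9] bar [344.  228.9]
4 notch [329.1 224.9] bar [344.2 226.9]
328 [241, 241, 240, 240, 241, 240, 239, 242, 221, 153, 156, 177, 225, 225, 157, 98, 112, 103, 62, 205, 243, 241, 242, 244, 242, 243, 247, 204, 178, 235]
329 [242, 242, 240, 240, 241, 240, 240, 241, 244, 243, 227, 186, 208, 219, 167, 89, 204, 235, 203, 233, 243, 244, 243, 244, 243, 242, 248, 205, 139, 200]
340 [245, 241, 241, 243, 242, 241, 241, 241, 242, 243, 244, 245, 232, 199, 227, 225, 176, 226, 248, 245, 243, 244, 249, 251, 252, 255, 219, 133, 139, 122]
343 [210, 245, 244, 248, 251, 251, 251, 253, 215, 134, 137, 136, 225, 230, 200, 226, 206, 143, 110, 111, 110, 103, 103, 106, 107, 108, 213, 253, 253, 202]
346 [96, 110, 106, 108, 114, 113, 108, 215, 203, 107, 114, 117, 115, 106, 156, 232, 229, 156, 112, 117, 110, 90, 106, 124, 143, 126, 105, 102, 104, 131]
```

```bash
python3 -m pendant '[[0,-0.003,0,0,0,0,0],[0,-0.0012,0,0,0,0,0],[0,0,0,0,0,0,0]]'; python3 m.py
```

```text
clock: 14.85
position: [555.6, 127.4, 133.2]
ee_rot: [-0.611, 0.693, -0.254, -0.286]
contact_force: [0.2, -0.4, -0.0]
gripper_width: -0.0
grasp_force: 0.0
[-14.6  59.9 130.2] [ 0.2 -0.4 -0. ]
-16 notch [327.9 234.8] bar [343.1 236.7]
-12 notch [328.2 232.8] bar [343.3 234.7]
-8 notch [328.4 230.8] bar [343.5 232.8]
-4 notch [328.6 228.8] bar [343.7 230.8]
0 notch [328.8 226.9] bar [344.  228.9]
4 notch [329.1 224.9] bar [344.2 226.9]
328 [242, 242, 240, 240, 241, 240, 241, 243, 219, 163, 199, 217, 180, 128, 89, 89, 114, 104, 64, 204, 243, 241, 242, 243, 243, 243, 247, 203, 178, 234]
329 [242, 242, 240, 240, 241, 240, 240, 242, 244, 224, 197, 215, 195, 155, 112, 67, 205, 235, 203, 233, 244, 243, 243, 244, 243, 242, 248, 206, 140, 201]
340 [245, 240, 242, 243, 242, 240, 241, 242, 242, 244, 246, 216, 189, 215, 186, 225, 248, 246, 245, 245, 243, 244, 249, 251, 253, 255, 219, 132, 139, 123]
343 [209, 246, 245, 248, 250, 251, 251, 253, 215, 134, 139, 122, 157, 231, 228, 162, 134, 125, 111, 112, 108, 104, 102, 106, 107, 107, 215, 252, 252, 204]
346 [96, 110, 106, 108, 113, 114, 109, 215, 204, 108, 114, 115, 131, 184, 229, 213, 135, 102, 117, 117, 110, 91, 108, 124, 142, 125, 104, 103, 104, 131]
```

```bash
python3 -m pendant '[[0,0.01,0,0,0,0,0],[0,0.02,0,0,0,0,0],[0,0,-0.03,0,0,0,0],[0,0,-0.04,0,0,0,0],[0,0,-0.03,0,0,0,0],[0,0,0,0,-7.5,0,0.03],[0,0,0,0,-7.5,0,0.03],[0,0,0,0,-7.5,0,0.03],[0,0,0,0,-7.5,0,0.03],[0,0,0,0,-7.5,0,0.03],[0,0,0,0,-7.5,0,0.03],[0,0,0,0,0,0,0.03]]'
python3 - <<'E'
from h import *
go(bw([0,31,186]),DOWN)
E
python3 m.py | tail -5
```

```text
clock: 16.1
position: [533.6, 199.6, 205.6]
ee_rot: [-0.66, 0.751, 0.0, 0.003]
contact_force: [0.6, 0.2, 1.0]
gripper_width: 29.9
grasp_force: 0.0
shift [ 0.0977 -0.0457  0.0162] then rot [-0.2   0.29 -0.18] pos [533.6 199.6 205.6] j [ 0.64  0.33 -0.21 -0.   -1.03 -0.77]
328 [237, 237, 235, 235, 236, 235, 235, 238, 211, 156, 191, 208, 174, 124, 84, 86, 109, 100, 60, 196, 238, 236, 237, 239, 238, 238, 243, 195, 170, 228]
329 [237, 237, 235, 235, 236, 235, 234, 237, 240, 218, 190, 207, 186, 149, 108, 64, 197, 230, 195, 228, 239, 239, 238, 240, 238, 238, 243, 197, 134, 193]
340 [241, 235, 237, 238, 237, 236, 236, 237, 238, 240, 242, 208, 182, 206, 179, 219, 244, 241, 241, 240, 239, 240, 245, 247, 248, 252, 210, 128, 132, 119]
343 [200, 241, 240, 244, 246, 246, 246, 249, 206, 129, 134, 116, 150, 226, 222, 154, 129, 120, 106, 107, 104, 100, 99, 100, 103, 102, 205, 248, 247, 195]
346 [91, 107, 103, 104, 108, 109, 105, 206, 196, 103, 110, 111, 126, 177, 222, 205, 130, 97, 111, 113, 106, 87, 102, 119, 138, 121, 101, 98, 99, 127]
```

```bash
python3 -m pendant '[[0.025,-0.012,0,0,0,0,0.034],[0.025,-0.012,0,0,0,0,0.034],[0.025,-0.012,0.005,0,0,0,0.034],[0.0225,-0.0097,0.011,0,0,0,0.034],[0,0,0.02,0,0,0,0.034],[0,0,0.02,0,0,0,0.034],[0,0,0.015,0,0,0,0.034],[0,0,0.006,0,0,0,0.034],[0,0,0,0,0,0,0.034]]'
python3 - <<'E'
from h import *
go(bw([0,31,126]),DOWN)
E
```

```text
clock: 17.05
position: [567.1, 99.3, 125.7]
ee_rot: [-0.662, 0.75, -0.0, -0.0]
contact_force: [0.7, 0.5, -0.1]
gripper_width: 34.1
grasp_force: 0.0
shift [ 0.0024  0.0004 -0.0033] then rot [ 0.01 -0.07  0.09] pos [567.1  99.3 125.7] j [ 0.46  0.43 -0.29  0.   -0.86 -0.58]
```

```bash
python3 -m pendant '[[0.002,0,-0.003,0,0,0,0.034],[0,0,0,0,0,0,0],[0,0,0,0,0,0,0],[0,0,0,0,0,0,0],[0,0,0,0,0,0,0],[0,0,-0.003,0,0,0,0],[0,0,-0.006,0,0,0,0],[0,0,-0.012,0,0,0,0],[0,0,-0.015,0,0,0,0],[0,0,0,0,0,0,0],[0,0,0,0,0,0,0]]'
python3 - <<'E'
from h import *
t=cam('top'); e=cam('scene')
def tri(a,b):
    o1,v1=rays(t,a); o2,v2=rays(e,b); v1=v1[0]/np.linalg.norm(v1);v2=v2[0]/np.linalg.norm(v2)
    k=np.linalg.lstsq(np.c_[v1,-v2],o2-o1,rcond=None)[0]; p,q=o1+k[0]*v1,o2+k[1]*v2
    print(p.round(1),q.round(1),'gap',np.linalg.norm(p-q).round(1))
tri((472,262.5),(413,313.8)); tri((475.5,203.7),(466,287))
save(t,'h1.png',(440,195,490,275),6); save(e,'h2.png',(400,270,480,380),5)
a=cv2.imread('pics/h1.png');b=cv2.imread('pics/h2.png'); f=cv2.imread('pics/h1.png')
save(e,'h3.png',(290,140,410,320),3)
c=cv2.imread('pics/h3.png'); H=560
pad=lambda q:cv2.copyMakeBorder(q,0,H-q.shape[0],0,0,cv2.BORDER_CONSTANT)
c=c[:, :]
o=np.hstack([pad(a)[:,:290],pad(b)[:,:],]); print(o.shape)
o=np.hstack([cv2.resize(o,(500,406)),pad(c)[:406,:300]]); print(o.shape); cv2.imwrite('pics/h.png',o)
s=arm.read_state(); print(s['position'],s['gripper_width'],s['contact_force'])
E
```

```text
clock: 18.15
position: [567.3, 97.0, 166.0]
ee_rot: [-0.661, 0.75, -0.0, 0.002]
contact_force: [-1.0, 0.1, -3.9]
gripper_width: 6.0
grasp_force: 58.3
[ 488.8 -186.3  237. ] [ 489.6 -187.1  237.2] gap 1.1
[ 595.7 -200.2  221.4] [ 596.9 -201.5  221.9] gap 1.8
(560, 690, 3)
(406, 800, 3)
[566.75140191  96.6722702  165.09765866] 5.634708012295062 [ 0.8297706   0.01910274 -4.24031722]
```

```bash
python3 -m pendant '[[0,0,-0.015,0,0,0,0],[0,0,-0.025,0,0,0,0],[0,0.006,-0.025,0,0,0,0],[0,0.014,-0.015,0,0,0,0],[0,0.02,0,0,0,0,0],[0,0.02,0,0,0,0,0],[0,0.02,0,0,0,0,0],[0,0.014,0,0,0,0,0],[0,0.007,0,0,0,0,0],[0,0,0,0,0,0,0]]' && python3 -m pendant '[[0.008,0,0,0,0,0,0],[0.016,0,0,0,0,0,0],[0.024,0,0,0,0,0,0],[0.03,0,0,0,0,0,0],[0.03,0,0,0,0,0,0],[0.03,0,0,0,0,0,0],[0.03,0,0,0,0,0,0],[0.03,0,0,0,0,0,0],[0.026,0,0,0,0,0,0],[0.02,0,0,0,0,0,0],[0.012,0,0,0,0,0,0],[0.004,0,0,0,0,0,0]]' && python3 -m pendant '[[0,0,0,0,0,0,0],[0,0,0,0,0,0,0],[0,0,0,0,0,0,0]]'
python3 - <<'E'
from h import *
S=R.from_euler('z',-7.5,degrees=True).as_matrix(); seat=np.array([509,-189.3,215])
D=S@np.array([[0,-1,0],[-1,0,0],[0,0,-1]]).T
for x in(-80,0): go(seat+S@np.array([x,31,31]),D)
d=cam('wrist'); save(d,'w5.png'); e=cam('scene'); save(e,'s6.png',(330,170,490,410),2.4)
a=cv2.imread('pics/w5.png')[40:440,140:540];b=cv2.imread('pics/s6.png'); H=576
cv2.imwrite('pics/v.png',np.hstack([b[:576],cv2.copyMakeBorder(a,0,176,0,0,cv2.BORDER_CONSTANT)]))
import pickle; pickle.dump((d,e,cam('top')),open('w5.pkl','wb'))
E
```

```text
clock: 19.25
position: [466.5, 109.5, 245.7]
ee_rot: [-0.662, 0.75, -0.0, 0.001]
contact_force: [0.9, -0.4, -3.2]
gripper_width: 6.1
grasp_force: 58.5
clock: 20.45
position: [434.1, -150.2, 245.2]
ee_rot: [-0.66, 0.751, -0.0, 0.001]
contact_force: [0.4, 0.9, -3.6]
gripper_width: 5.9
grasp_force: 58.5
clock: 20.75
position: [434.7, -148.0, 245.4]
ee_rot: [-0.662, 0.75, -0.0, 0.001]
contact_force: [0.3, 0.1, -3.5]
gripper_width: 5.6
grasp_force: 58.5
shift [ 0.0003  0.0009 -0.0007] then rot [-0.15  0.08  0.39] pos [ 434.7 -148.   245.4] j [ 0.03  0.11 -0.4  -0.   -1.06 -0.15]
shift [ 0.0008 -0.0791 -0.0004] then rot [-0.15  0.08  0.39] pos [ 434.7 -148.   245.4] j [ 0.03  0.11 -0.4  -0.   -1.06 -0.15]
```

View pics/v.png

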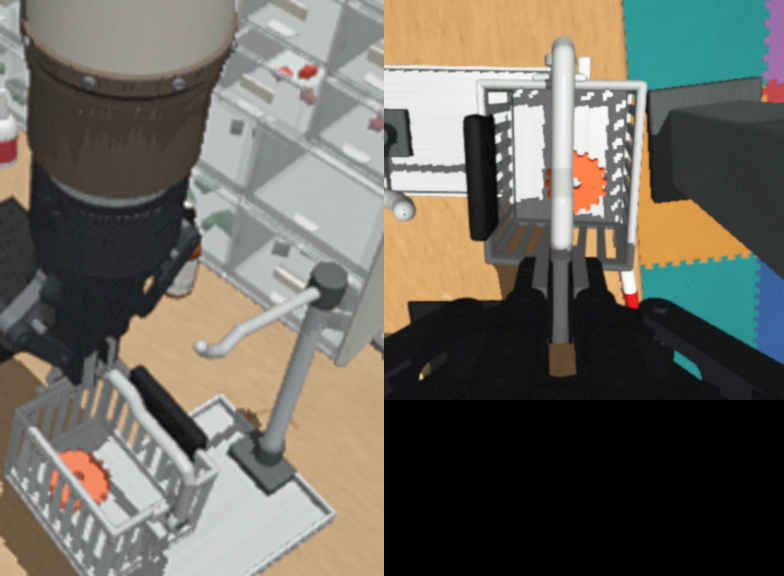

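The basket hangs from the gripper by the upright bail with the gear inside. The hook tip shows at wrist px (161,248) and the bail runs along px x≈318.

Run:
```python
from h import *; import pickle
d,e,t=pickle.load(open('w5.pkl','rb'))
S=R.from_euler('z',-7.5,degrees=True).as_matrix(); seat=np.array([509,-189.3,215])
print('tip from wrist',plane(d,[(161,248)],237)[0].round(1),'pred px',proj(d,seat+S@[-20,0,20])[0].round(1))
s=arm.read_state(); T=s['position']
for n,p in dict(notch=(0,-31,2.3),nA=(0,-15,-5.7),nB=(0,-47,-5.7),arm=(0,-88,-5.7),far1=(-40,-79,-54),far2=(40,-79,-54),rimnear=(-40,17,-54),tabA=(40,-63,-46),tabB=(40,1,-46)).items():
    w=T+M@np.array(p); print(n,w.round(1),'wrist',proj(d,w)[0].round(1),'scene',proj(e,w)[0].round(1),'crop',((proj(e,w)[0]-[330,170])*2.4).round(0),'wcrop',(proj(d,w)[0]-[140,40]+[384,0]).round(0))
g=d['image'].astype(int).min(2)
for r in range(120,290,8): 
    row=g[r,300:340]; i=np.where(row>150)[0]; print(r,(i.min()+300,i.max()+300) if len(i) else None,end=' ')
```

```text
tip from wrist [ 488.  -185.6  237. ] pred px [159.4 243.9]
notch [ 430.8 -178.8  247.7] wrist [317.3 257.4] scene [379.8 329.4] crop [120. 383.] wcrop [561. 217.]
nA [ 432.8 -162.9  239.7] wrist [317.1 290.2] scene [371.7 324.5] crop [100. 371.] wcrop [561. 250.]
nB [ 428.8 -194.6  239.7] wrist [317.4 206.3] scene [387.1 341.5] crop [137. 412.] wcrop [561. 166.]
arm [ 423.7 -235.3  239.7] wrist [317.8  78.7] scene [408.5 365. ] crop [188. 468.] wcrop [562.  39.]
far1 [ 385.1 -221.4  191.4] wrist [406.3 114.2] scene [375.6 394.5] crop [110. 539.] wcrop [650.  74.]
far2 [ 464.5 -231.4  191.4] wrist [228.6 113.8] scene [421.1 363.5] crop [219. 464.] wcrop [473.  74.]
rimnear [ 397.1 -126.1  191.4] wrist [392.7 306.3] scene [333.  341.8] crop [  7. 412.] wcrop [637. 266.]
tabA [ 466.5 -215.5  199.4] wrist [226.9 151.4] scene [414.  351.9] crop [202. 437.] wcrop [471. 111.]
tabB [ 474.5 -152.   199.4] wrist [235.9 284.4] scene [384.  320.1] crop [130. 360.] wcrop [480. 244.]
120 (np.int64(309), np.int64(339)) 128 (np.int64(309), np.int64(339)) 136 (np.int64(309), np.int64(339)) 144 (np.int64(309), np.int64(329)) 152 (np.int64(309), np.int64(339)) 160 (np.int64(300), np.int64(339)) 168 (np.int64(309), np.int64(339)) 176 (np.int64(309), np.int64(339)) 184 (np.int64(300), np.int64(339)) 192 (np.int64(309), np.int64(339)) 200 (np.int64(309), np.int64(327)) 208 (np.int64(300), np.int64(327)) 216 (np.int64(310), np.int64(327)) 224 (np.int64(309), np.int64(335)) 232 (np.int64(309), np.int64(327)) 240 (np.int64(309), np.int64(328)) 248 (np.int64(309), np.int64(339)) 256 (np.int64(309), np.int64(328)) 264 (np.int64(309), np.int64(327)) 272 (np.int64(309), np.int64(327)) 280 (np.int64(309), np.int64(327)) 288 (np.int64(313), np.int64(324))
```

```bash
python3 -m pendant '[[0,-0.006,-0.002,0,0,0.4,0],[0,-0.01,0,0,0,0,0],[0,-0.012,0,0,0,0,0],[0,-0.012,0,0,0,0,0],[0,-0.012,0,0,0,0,0],[0,-0.011,0,0,0,0,0],[0,-0.009,0,0,0,0,0],[0,-0.005,0,0,0,0,0],[0,-0.002,0,0,0,0,0],[0,0,0,0,0,0,0],[0,0,0,0,0,0,0]]'
python3 - <<'E'
from h import *
S=R.from_euler('z',-7.5,degrees=True).as_matrix(); seat=np.array([508.6,-188.8,215])
D=S@np.array([[0,-1,0],[-1,0,0],[0,0,-1]]).T
go(seat+S@np.array([0,31,8]),D); print(arm.read_state()['contact_force'])
E
```

```text
clock: 22.0
position: [512.4, -158.9, 247.6]
ee_rot: [-0.659, 0.752, -0.0, 0.001]
contact_force: [-0.1, -0.2, -4.2]
gripper_width: 5.5
grasp_force: 58.5
shift [-0.0008 -0.0001  0.0246] then rot [-0.12  0.08 -0.08] pos [ 512.4 -158.9  247.6] j [ 0.    0.24 -0.22 -0.   -1.1  -0.13]
[-0.08665793 -0.20064565 -4.15578303]
```

```bash
python3 -m pendant '[[-0.001,0,0.006,0,0,0,0],[0,0,0.007,0,0,0,0],[0,0,0.005,0,0,0,0],[0,0,0.003,0,0,0,0],[0,0,0,0,0,0,0]]' ; python3 -m pendant '[[0,0,0.001,0,0,0,0],[0,0,0.001,0,0,0,0],[0,0,0,0,0,0,0]]'; python3 -m pendant '[[0,0,0.001,0,0,0,0],[0,0,0,0,0,0,0]]';python3 -m pendant '[[0,0,0.001,0,0,0,0],[0,0,0,0,0,0,0]]'
```

```text
clock: 22.5
position: [512.9, -157.9, 226.0]
ee_rot: [-0.659, 0.752, -0.0, 0.001]
contact_force: [-0.4, -0.3, -3.6]
gripper_width: 5.4
grasp_force: 58.5
clock: 22.8
position: [513.3, -158.0, 225.1]
ee_rot: [-0.659, 0.752, -0.001, 0.002]
contact_force: [-0.0, -0.1, -0.8]
gripper_width: 5.5
grasp_force: 58.7
clock: 23.0
position: [513.5, -158.1, 224.5]
ee_rot: [-0.659, 0.752, -0.001, 0.002]
contact_force: [-0.7, 0.7, 1.4]
gripper_width: 5.7
grasp_force: 59.1
clock: 23.2
position: [513.7, -158.2, 223.9]
ee_rot: [-0.659, 0.752, -0.002, 0.002]
contact_force: [-1.2, 0.6, 4.9]
gripper_width: 5.8
grasp_force: 59.5
```

```bash
python3 -m pendant '[[0,0,-0.002,0,0,0,0],[0,0.002,-0.001,0,0,0,0],[0,0.002,0,0,0,0,0],[0,0,0,0,0,0,0]]'; python3 -m pendant '[[0,0,0.001,0,0,0,0],[0,0,0.001,0,0,0,0],[0,0,0,0,0,0,0]]'; python3 -m pendant '[[0,0,0.001,0,0,0,0],[0,0,0,0,0,0,0]]';python3 -m pendant '[[0,0,0.001,0,0,0,0],[0,0,0,0,0,0,0]]'
```

```text
clock: 23.6
position: [510.5, -157.4, 226.1]
ee_rot: [-0.659, 0.752, -0.002, 0.003]
contact_force: [5.2, -0.5, 0.2]
gripper_width: 5.7
grasp_force: 58.8
clock: 23.9
position: [510.7, -157.6, 225.3]
ee_rot: [-0.659, 0.752, -0.002, 0.003]
contact_force: [3.8, 0.7, 5.4]
gripper_width: 5.9
grasp_force: 59.6
clock: 24.1
position: [510.8, -157.7, 224.9]
ee_rot: [-0.659, 0.752, -0.003, 0.003]
contact_force: [2.7, 0.5, 7.5]
gripper_width: 5.7
grasp_force: 59.8
clock: 24.3
position: [511.1, -157.8, 224.5]
ee_rot: [-0.659, 0.752, -0.003, 0.003]
contact_force: [2.5, 1.6, 9.5]
gripper_width: 5.5
grasp_force: 60.0
```

```bash
python3 -m pendant '[[0,-0.0015,-0.002,0,0,0,0],[0,-0.001,0,0,0,0,0],[0,0,0,0,0,0,0],[0,0,0,0,0,0,0]]'
```

```text
clock: 24.7
position: [512.1, -157.9, 224.7]
ee_rot: [-0.659, 0.752, -0.001, 0.002]
contact_force: [2.0, -0.3, 4.9]
gripper_width: 5.5
grasp_force: 59.5
```

```bash
python3 -m pendant '[[0,-0.001,-0.0015,0,0,0,0],[0,-0.0005,0,0,0,0,0],[0,0,0,0,0,0,0]]'; python3 -m pendant '[[0,0,0,0,0,0,0.009],[0,0,0,0,0,0,0.014],[0,0,0,0,0,0,0.02],[0,0,0,0,0,0,0.03],[0,0,0,0,0,0,0.03],[0,0,0,0,0,0,0.03],[0,0,-0.005,0,0,0,0.03],[0,0,-0.01,0,0,0,0.03],[0,0,-0.02,0,0,0,0.03],[0,0,-0.03,0,0,0,0.03],[0,0,-0.04,0,0,0,0.03],[0,0,-0.03,0,0,0,0.03]]'
python3 -m pendant '[[-0.04,0,0,0,0,0,0.03],[-0.05,0,0,0,0,0,0.03],[-0.05,0,0,0,0,0,0.03],[-0.05,0,0,0,0,0,0.03],[-0.05,0,0,0,0,0,0.03],[-0.03,0,0,0,0,0,0.03],[0,0,0,0,0,0,0.03],[0,0,0,0,0,0,0.03],[0,0,0,0,0,0,0.03],[0,0,0,0,0,0,0.03]]'
python3 - <<'E'
from h import *; import pickle
e=cam('scene');t=cam('top'); python=pickle.dump((e,t),open('f.pkl','wb'))
S=R.from_euler('z',-7.5,degrees=True).as_matrix(); o=np.array([508.6,-188.8,0.])
b=o+[0,0,97]
P=dict(notch=(0,0,128),rim1=(-40,48,72),rim2=(-40,-48,72),tabA=(40,32,80),tabB=(40,-32,80))
for n,p in P.items(): w=b+S@np.array(p,float); print(n,'scene',proj(e,w)[0].round(1),'top',proj(t,w)[0].round(1))
for n,im in(('scene',e),('top',t)):
    h=cv2.cvtColor(im['image'],cv2.COLOR_RGB2HSV); m=((h[:,:,0]<12)&(h[:,:,1]>120)&(h[:,:,2]>150)).astype(np.uint8)
    k,l,st,c=cv2.connectedComponentsWithStats(m); print(n,[(st[i].tolist(),c[i].round(1).tolist()) for i in range(1,k) if st[i,4]>40])
    dk=(im['image'].max(2)<45).astype(np.uint8); k,l,st,c=cv2.connectedComponentsWithStats(dk)
    print('dark',[(st[i].tolist(),c[i].round(1).tolist()) for i in range(1,k) if 40<st[i,4]<900 and 390<c[i][0]<500 and 180<c[i][1]<420])
E
```

```text
clock: 25.0
position: [512.4, -158.0, 224.8]
ee_rot: [-0.659, 0.752, 0.0, 0.001]
contact_force: [0.2, 1.1, 2.7]
gripper_width: 6.2
grasp_force: 59.2
clock: 26.2
position: [512.9, -158.3, 363.8]
ee_rot: [-0.659, 0.752, -0.002, 0.002]
contact_force: [-0.0, -0.3, 0.5]
gripper_width: 30.2
grasp_force: 0.0
clock: 27.2
position: [548.2, 108.4, 360.9]
ee_rot: [-0.658, 0.753, -0.001, 0.002]
contact_force: [0.5, 0.3, -0.4]
gripper_width: 30.0
grasp_force: 0.0
notch scene [421.5 312.4] top [471.  251.5]
rim1 scene [374.7 325. ] top [434.8 269.6]
rim2 scene [417.7 372.4] top [484.4 275.6]
tabA scene [421.6 305.3] top [448.7 229.2]
tabB scene [451.4 334.2] top [481.9 233.1]
scene [([261, 117, 4, 15, 44], [262.3, 125.1]), ([260, 342, 20, 18, 151], [269.5, 350.1])]
dark [([404, 257, 7, 10, 49], [407.5, 261.7]), ([431, 313, 23, 24, 138], [442.1, 325.3])]
top [([439, 251, 17, 16, 176], [446.5, 258.5]), ([339, 311, 20, 7, 105], [348.8, 314.1]), ([269, 437, 21, 15, 98], [282.1, 443.2])]
dark [([436, 210, 11, 9, 43], [441.9, 212.8]), ([446, 227, 25, 8, 108], [458.8, 230.4])]
```

```bash
for i in 1 2; do python3 -m pendant '[[0,0,0,0,0,0,0.03],[0,0,0,0,0,0,0.03],[0,0,0,0,0,0,0.03],[0,0,0,0,0,0,0.03],[0,0,0,0,0,0,0.03],[0,0,0,0,0,0,0.03],[0,0,0,0,0,0,0.03],[0,0,0,0,0,0,0.03],[0,0,0,0,0,0,0.03],[0,0,0,0,0,0,0.03]]' >/dev/null
python3 - <<'E'
from h import *; import pickle
E0,T0=pickle.load(open('f.pkl','rb')); e=cam('scene');t=cam('top'); pickle.dump((e,t),open('f.pkl','wb'))
df=lambda a,b:np.abs(a['image'].astype(int)-b['image']).max(2)
print('changed px scene',(df(e,E0)[270:430,360:500]>40).sum(),'top',(df(t,T0)[205:300,405:495]>40).sum())
g=t['image'].astype(int).min(2)
S=R.from_euler('z',-7.5,degrees=True).as_matrix(); b=np.array([510,-189,97.])
# rim -x side: bright line, triangulate along tops of four rim corners: print local profile across -x rim at y=+-30
for y in(30,-30):
    print('y',y,[int(g[tuple(np.round(proj(t,b+S@np.array([x,y,72.]))[0][::-1]).astype(int))]) for x in range(-52,-28,2)])
for x in(-20,20):
    for sg in(1,-1): print('x',x,sg,[int(g[tuple(np.round(proj(t,b+S@np.array([x,sg*q,72.]))[0][::-1]).astype(int))]) for q in range(36,62,2)])
E
done
```

```text
changed px scene 0 top 0
y 30 [234, 233, 222, 168, 139, 109, 123, 193, 169, 84, 48, 50]
y -30 [104, 106, 109, 107, 105, 112, 95, 83, 172, 205, 135, 111]
x -20 1 [87, 86, 82, 105, 204, 167, 70, 212, 198, 149, 114, 61, 84]
x -20 -1 [109, 100, 97, 90, 68, 176, 157, 111, 109, 110, 109, 110, 111]
x 20 1 [92, 96, 107, 189, 226, 191, 140, 47, 52, 58, 197, 233, 201]
x 20 -1 [74, 83, 59, 112, 197, 128, 107, 111, 108, 110, 109, 110, 110]
changed px scene 0 top 0
y 30 [234, 233, 221, 168, 140, 110, 123, 192, 170, 83, 48, 51]
y -30 [105, 105, 109, 107, 105, 111, 94, 85, 173, 204, 136, 109]
x -20 1 [88, 86, 81, 104, 204, 167, 70, 212, 199, 149, 115, 60, 85]
x -20 -1 [108, 99, 98, 90, 68, 176, 157, 112, 108, 110, 108, 110, 110]
x 20 1 [91, 98, 108, 189, 227, 191, 141, 47, 52, 58, 198, 233, 200]
x 20 -1 [73, 83, 61, 112, 197, 128, 107, 109, 108, 110, 110, 110, 110]
```

Run:
```python
from h import *; import pickle
e,t=pickle.load(open('f.pkl','rb')); g=e['image'].astype(int).min(2).astype(np.float32)
S=R.from_euler('z',-7.5,degrees=True).as_matrix(); b=np.array([510,-189,97.])
def prof(x,y,zs):
    p=proj(e,np.array([b+S@np.array([x,y,z],float) for z in zs])).astype(np.float32)
    return cv2.remap(g,p[:,:1],p[:,1:],cv2.INTER_LINEAR)[:,0].astype(int).tolist()
for y in(30,10,-10,-30): print('-x rim y',y,'z56..88',prof(-38,y,range(56,90,2)))
for y in(0,-10,-20,-28): print('tab y',y,'z66..98',prof(40,y,range(66,100,2)))
for y in(-40,-44,): print('+x rim',y,prof(38,y,range(56,90,2)))
```

```text
-x rim y 30 z56..88 [115, 117, 117, 115, 111, 111, 114, 115, 112, 137, 170, 193, 191, 169, 140, 119, 115]
-x rim y 10 z56..88 [111, 111, 111, 111, 106, 102, 113, 120, 124, 131, 152, 181, 197, 190, 166, 167, 177]
-x rim y -10 z56..88 [95, 95, 94, 93, 92, 88, 85, 94, 107, 118, 131, 161, 186, 195, 175, 117, 74]
-x rim y -30 z56..88 [169, 168, 174, 175, 164, 153, 152, 140, 124, 112, 120, 140, 168, 193, 193, 160, 114]
tab y 0 z66..98 [180, 116, 54, 28, 32, 36, 37, 33, 36, 50, 82, 116, 130, 128, 126, 126, 126]
tab y -10 z66..98 [179, 126, 60, 29, 27, 35, 37, 37, 37, 42, 68, 105, 124, 127, 124, 123, 123]
tab y -20 z66..98 [183, 140, 75, 31, 29, 34, 38, 39, 37, 42, 62, 98, 116, 122, 123, 120, 117]
tab y -28 z66..98 [198, 161, 98, 34, 21, 30, 38, 38, 36, 38, 60, 96, 125, 126, 127, 127, 126]
+x rim -40 [165, 168, 168, 167, 166, 158, 146, 143, 177, 191, 172, 136, 121, 120, 120, 121, 121]
+x rim -44 [137, 163, 171, 177, 179, 157, 143, 140, 177, 193, 179, 142, 124, 119, 118, 119, 120]
```

```bash
cat > lev.py <<'E'
from h import *; import pickle
e,t=pickle.load(open('f.pkl','rb'))
S=R.from_euler('z',-7.5,degrees=True).as_matrix(); b=np.array([510,-189,97.])
def prof(d,pts):
    g=d['image'].astype(np.float32).min(2); p=proj(d,b+np.array(pts)@S.T).astype(np.float32)
    return cv2.remap(g,p[:,:1],p[:,1:],cv2.INTER_CUBIC)[:,0]
def pk(v,q):
    i=np.argmax(v); w=np.clip(v-(v[i]-60),0,None)*(np.abs(q-q[i])<4); return (w*q).sum()/w.sum(),v[i]
co=S.T@(np.array(e['xyz'])-b); ct=S.T@(np.array(t['xyz'])-b)
for nm,x0,ys in(('-x',-38,(40,30,10,-10,-30,-40)),('+x',38,(44,40,-38,-42,-44))):
  for y in ys:
    xs=np.arange(x0-8,x0+8.1,.5); zs=np.arange(64,88,.5)
    x,vx=pk(prof(t,[(x,y,72.) for x in xs]),xs); z,vz=pk(prof(e,[(x0,y,z) for z in zs]),zs)
    # intersect rays in xz: top through (x,72),ct ; scene through (x0,z),co
    kt=(x-ct[0])/(72-ct[2]); ke=(z-co[2])/(x0-co[0])
    X=x
    for _ in range(9): Z=z+ke*(X-x0); X=x+kt*(Z-72)
    print(nm,y,'x',X.round(1),'z',Z.round(1),'|',x.round(1),z.round(1),vx.round(),vz.round())
E
python3 lev.py
```

```text
-x 40 x -44.6 z 91.1 | -44.5 78.3 222.0 198.0
-x 30 x -37.6 z 78.1 | -37.5 79.0 199.0 204.0
-x 10 x -45.7 z 95.3 | -45.6 80.4 222.0 206.0
-x -10 x -36.2 z 78.2 | -36.2 81.6 202.0 206.0
-x -30 x -34.4 z 76.2 | -34.4 83.0 201.0 203.0
-x -40 x -35.5 z 79.6 | -35.4 84.3 202.0 200.0
+x 44 x 47.0 z 55.2 | 45.3 69.3 242.0 192.0
+x 40 x 46.5 z 56.4 | 45.0 69.8 236.0 165.0
+x -38 x 39.9 z 70.8 | 39.8 73.7 200.0 203.0
+x -42 x 40.1 z 70.7 | 40.0 74.0 204.0 204.0
+x -44 x 31.1 z 84.9 | 32.2 74.2 192.0 205.0
```

The basket hangs still with the gear in it, but it is pitched about 5.5° (tab side low) because the bail is a little short of upright. I'll take it back by the bail, set it on the mat, correct the bail angle and rehang it.

```bash
python3 -m pendant '[[0.03,0,0,0,0,0,0.03],[0.05,0,0,0,0,0,0.03],[0.05,0,0,0,0,0,0.03],[0.05,0,0,0,0,0,0.03],[0.05,0,0,0,0,0,0.03],[0.04,0,0,0,0,0,0.03],[0,0,0,0,0,0,0.03],[0,0,0,0,0,0,0.03]]'
python3 - <<'E'
from h import *
S=R.from_euler('z',-7.5,degrees=True).as_matrix()
D=S@np.array([[0,-1,0],[-1,0,0],[0,0,-1]]).T
go([512.6,-158.2,225.5],D)
E
```

```text
clock: 30.3
position: [512.4, -158.9, 360.0]
ee_rot: [-0.658, 0.753, -0.0, 0.001]
contact_force: [-0.2, 1.5, 0.4]
gripper_width: 30.1
grasp_force: 0.0
shift [-0.0005  0.0003  0.1345] then rot [-0.14  0.09 -0.2 ] pos [ 512.4 -158.9  360. ] j [ 0.    0.17 -0.03 -0.   -1.37 -0.14]
```

```bash
python3 -m pendant '[[0,0,0.03,0,0,0,0.03],[0,0,0.04,0,0,0,0.03],[0,0,0.03,0,0,0,0.03],[0,0,0.02,0,0,0,0.03],[0,0,0.01,0,0,0,0.03],[0,0,0.004,0,0,0,0.03],[0,0,0,0,0,0,0.03],[0,0,0,0,0,0,0],[0,0,0,0,0,0,0],[0,0,0,0,0,0,0],[0,0,0,0,0,0,0]]' && python3 -m pendant '[[0,0,-0.004,0,0,0,0],[0,0,-0.007,0,0,0,0],[0,0,-0.008,0,0,0,0],[0,0,-0.005,0,0,0,0],[0,0,0,0,0,0,0],[0,0.008,0,0,0,0,0],[0,0.015,0,0,0,0,0],[0,0.02,0,0,0,0,0],[0,0.02,0,0,0,0,0],[0,0.014,0,0,0,0,0],[0,0.006,0,0,0,0,0],[0,0,0,0,0,0,0]]'
```

```text
clock: 31.4
position: [513.3, -157.9, 227.0]
ee_rot: [-0.659, 0.752, -0.001, 0.002]
contact_force: [-1.3, 2.5, 2.7]
gripper_width: 5.5
grasp_force: 58.7
clock: 32.6
position: [430.1, -147.0, 250.1]
ee_rot: [-0.659, 0.752, -0.001, 0.002]
contact_force: [-0.0, -0.6, -3.7]
gripper_width: 5.9
grasp_force: 58.6
```

```bash
python3 -m pendant '[[-0.008,0,0,0,0,0,0],[-0.016,0,0,0,0,0,0],[-0.024,0,0,0,0,0,0],[-0.03,0,0,0,0,0,0],[-0.03,0,0,0,0,0,0],[-0.03,0,0,0,0,0,0],[-0.03,0,0,0,0,0,0],[-0.03,0,0,0,0,0,0],[-0.026,0,0,0,0,0,0],[-0.02,0,0,0,0,0,0],[-0.012,0,0,0,0,0,0],[-0.004,0,0,0,0,0,0]]' && python3 -m pendant '[[0,-0.008,0,0,0,0,0],[0,-0.016,0,0,0,0,0],[0,-0.02,0.005,0,0,0,0],[0,-0.02,0.01,0,0,0,0],[0,-0.02,0.02,0,0,0,0],[0,-0.014,0.025,0,0,0,0],[0,-0.006,0.025,0,0,0,0],[0,0,0.018,0,0,0,0],[0,0,0.008,0,0,0,0],[0,0,0,0,0,0,0]]'
```

```text
clock: 33.8
position: [465.6, 112.2, 249.9]
ee_rot: [-0.659, 0.752, -0.001, 0.001]
contact_force: [-0.7, -0.7, -4.0]
gripper_width: 5.1
grasp_force: 58.5
clock: 34.8
position: [568.0, 96.0, 138.2]
ee_rot: [-0.658, 0.753, -0.0, -0.0]
contact_force: [-0.2, -0.3, -3.8]
gripper_width: 5.4
grasp_force: 58.6
```

```bash
python3 -m pendant '[[0,0,0.003,0,0,0,0],[0,0,0.002,0,0,0,0],[0,0,0,0,0,0,0]]'; python3 -m pendant '[[0,0,0.001,0,0,0,0],[0,0,0.001,0,0,0,0],[0,0,0,0,0,0,0]]'; python3 -m pendant '[[0,0,0.001,0,0,0,0],[0,0,0,0,0,0,0]]';python3 -m pendant '[[0,0,0.001,0,0,0,0],[0,0,0,0,0,0,0]]'; python3 -m pendant '[[0,0,0.001,0,0,0,0],[0,0,0,0,0,0,0]]'
```

```text
clock: 35.1
position: [568.7, 97.3, 135.3]
ee_rot: [-0.659, 0.752, -0.001, 0.002]
contact_force: [0.2, -0.3, -3.9]
gripper_width: 5.4
grasp_force: 58.7
clock: 35.4
position: [569.2, 97.4, 134.1]
ee_rot: [-0.659, 0.752, -0.001, 0.002]
contact_force: [-1.3, 0.1, 5.7]
gripper_width: 5.6
grasp_force: 59.5
clock: 35.6
position: [569.9, 97.3, 134.0]
ee_rot: [-0.659, 0.752, -0.002, 0.003]
contact_force: [-1.6, -0.6, 8.9]
gripper_width: 5.6
grasp_force: 59.9
clock: 35.8
position: [570.4, 97.4, 134.0]
ee_rot: [-0.659, 0.752, -0.002, 0.004]
contact_force: [-2.7, -0.7, 12.4]
gripper_width: 5.7
grasp_force: 60.2
clock: 36.0
position: [571.0, 97.3, 133.9]
ee_rot: [-0.66, 0.752, -0.003, 0.004]
contact_force: [-2.5, -2.0, 15.4]
gripper_width: 5.6
grasp_force: 60.6
```

```bash
python3 -m pendant '[[0,0,-0.003,0,0,0,0],[0,0,0,0,0,0,0],[0,0,0,0,0,0,0.008],[0,0,0,0,0,0,0.012],[0,0,0,0,0,0,0.02],[0,0,0,0,0,0,0.03],[0,0,0,0,0,0,0.03],[0,0,-0.01,0,0,0,0.03],[0,0,-0.04,0,0,0,0.03],[0,0,-0.05,0,0,0,0.03]]'; python3 -m pendant '[[-0.05,0,0,0,0,0,0.03],[-0.05,0,0,0,0,0,0.03],[-0.05,0,0,0,0,0,0.03],[-0.03,0,0,0,0,0,0.03],[0,0,0,0,0,0,0.03]]'
cat > lev2.py <<'E'
from h import *; import pickle
e=cam('scene');t=cam('top'); pickle.dump((e,t),open('g.pkl','wb'))
def prof(d,pts):
    g=d['image'].astype(np.float32).min(2); p=proj(d,np.array([bw(q) for q in pts])).astype(np.float32)
    return cv2.remap(g,p[:,:1],p[:,1:],cv2.INTER_CUBIC)[:,0].astype(int).tolist()
print('x rim scan -50..-26 /+26..50 at z72; y rims')
for y in(30,-30,-40): print(y,prof(t,[(x,y,72) for x in range(-50,-24,2)]))
for y in (42,-42): print('+x',y,prof(t,[(x,y,72) for x in range(26,52,2)]))
for y in(25,35,-25,-35): print('bar',y,prof(t,[(x,y,120) for x in range(-20,22,2)]))
print('notch',prof(t,[(x,0,128) for x in range(-20,22,2)]),prof(t,[(x,4,128) for x in range(-20,22,2)]))
for x in(-25,25):
  for sg in (1,-1): print('y',x,sg,prof(t,[(x,sg*q,72) for q in range(36,60,2)]))
E
python3 lev2.py
```

```text
clock: 37.0
position: [567.0, 96.6, 232.1]
ee_rot: [-0.659, 0.752, 0.0, -0.001]
contact_force: [0.6, 1.2, 0.8]
gripper_width: 29.9
grasp_force: 0.0
clock: 37.5
position: [592.0, 279.3, 232.6]
ee_rot: [-0.66, 0.751, -0.001, 0.002]
contact_force: [-0.4, -0.8, -0.7]
gripper_width: 29.8
grasp_force: 0.0
x rim scan -50..-26 /+26..50 at z72; y rims
30 [39, 37, 36, 38, 33, 45, 120, 194, 196, 138, 201, 243, 243]
-30 [39, 39, 38, 38, 35, 39, 127, 196, 191, 121, 130, 131, 182]
-40 [39, 38, 40, 41, 28, 73, 170, 213, 182, 123, 112, 156, 164]
+x 42 [191, 183, 193, 195, 148, 74, 85, 175, 189, 100, 31, 37, 40]
+x -42 [92, 132, 115, 60, 70, 39, 122, 204, 198, 80, 18, 39, 40]
bar 25 [96, 87, 93, 95, 95, 94, 94, 95, 90, 96, 167, 234, 214, 154, 203, 244, 240, 241, 239, 239, 241]
bar 35 [242, 246, 254, 245, 245, 210, 200, 249, 249, 180, 164, 217, 221, 182, 209, 237, 238, 239, 238, 237, 239]
bar -25 [246, 245, 242, 242, 244, 244, 245, 247, 245, 220, 210, 234, 204, 182, 245, 262, 246, 242, 243, 244, 247]
bar -35 [245, 252, 218, 107, 116, 119, 119, 119, 116, 135, 189, 221, 208, 160, 114, 138, 229, 253, 169, 114, 99]
notch [227, 231, 165, 67, 108, 109, 75, 127, 130, 86, 167, 230, 218, 195, 231, 242, 240, 241, 241, 241, 242] [96, 78, 94, 95, 96, 95, 95, 96, 87, 100, 175, 237, 214, 194, 234, 243, 240, 240, 240, 241, 242]
y -25 1 [241, 242, 252, 193, 164, 211, 141, 10, 37, 17, 28, 40]
y -25 -1 [220, 264, 153, 78, 158, 197, 110, 37, 34, 40, 40, 40]
y 25 1 [240, 241, 245, 202, 159, 210, 89, 1, 16, 17, 26, 42]
y 25 -1 [103, 153, 174, 86, 115, 211, 108, 42, 36, 38, 40, 39]
```

Run:
```python
from h import *
go(bw([6.4,31,126]),DOWN)
```

```text
shift [ 0.1808 -0.0046  0.1036] then rot [-0.13  0.06 -0.31] pos [591.6 276.  232.8] j [ 0.68  0.45  0.05  0.   -1.17 -0.82]
```

```bash
python3 -m pendant '[[0.04,-0.001,0,0,0,-0.3,0.034],[0.05,-0.001,0,0,0,0,0.034],[0.05,-0.0015,0,0,0,0,0.034],[0.04,-0.001,0.005,0,0,0,0.034],[0,0,0.03,0,0,0,0.034],[0,0,0.03,0,0,0,0.034],[0,0,0.02,0,0,0,0.034],[0,0,0.013,0,0,0,0.034],[0,0,0,0,0,0,0.034],[0,0,0,0,0,0,0.034]]'
python3 - <<'E'
from h import *
go(bw([6.4,31,126]),DOWN)
E
```

```text
clock: 38.6
position: [574.1, 96.2, 135.4]
ee_rot: [-0.661, 0.751, -0.001, 0.002]
contact_force: [0.7, 0.4, 0.2]
gripper_width: 34.3
grasp_force: 0.0
shift [0.0002 0.0013 0.0064] then rot [-0.23  0.09 -0.09] pos [574.1  96.2 135.4] j [ 0.44  0.42 -0.26  0.   -0.88 -0.57]
```

```bash
python3 -m pendant '[[0,0.001,0.004,0,0,0,0.034],[0,0,0.002,0,0,0,0.034],[0,0,0,0,0,0,0.02],[0,0,0,0,0,0,0.012],[0,0,0,0,0,0,0],[0,0,0,0,0,0,0],[0,0,0,0,0,0,0],[0,0,0,0,0,0,0]]'
python3 - <<'E'
from h import *
go(bw([6.4,31,126]),DOWN)
E
python3 lev2.py | grep -E '^(-30|-40|\+x|bar -|notch)'
```

```text
clock: 39.4
position: [572.8, 96.8, 128.8]
ee_rot: [-0.661, 0.751, -0.001, 0.002]
contact_force: [-0.4, 1.0, 1.3]
gripper_width: 5.9
grasp_force: 58.6
shift [ 0.0006 -0.0001 -0.0002] then rot [-0.18  0.09 -0.07] pos [572.8  96.8 128.8] j [ 0.45  0.43 -0.27  0.   -0.86 -0.57]
-30 [37, 38, 38, 36, 34, 45, 134, 198, 184, 115, 124, 124, 170]
-40 [37, 37, 38, 37, 26, 64, 147, 202, 196, 137, 105, 149, 159]
+x 42 [98, 97, 97, 97, 96, 97, 96, 97, 96, 97, 98, 97, 96]
+x -42 [82, 107, 92, 60, 67, 36, 112, 192, 190, 74, 14, 36, 37]
bar -25 [240, 239, 236, 236, 238, 239, 239, 239, 239, 245, 229, 161, 163, 234, 206, 193, 235, 240, 237, 239, 241]
bar -35 [242, 247, 208, 103, 110, 112, 114, 114, 111, 111, 97, 123, 192, 222, 179, 145, 218, 244, 160, 107, 94]
notch [222, 226, 160, 68, 95, 92, 104, 128, 110, 76, 100, 99, 98, 98, 101, 88, 73, 66, 73, 72, 74] [79, 73, 97, 88, 100, 112, 79, 71, 98, 100, 98, 99, 97, 85, 71, 69, 73, 74, 75, 76, 76]
```

```bash
python3 -m pendant '[[0,0,-0.004,0,0,0,0],[0,0,-0.012,0,0,0,0],[0,0,-0.024,0,0,0,0],[0,0,-0.026,0,0,0,0],[0,0.006,-0.026,0,0,0,0],[0,0.014,-0.018,0,0,0,0],[0,0.02,-0.009,0,0,0,0],[0,0.02,0,0,0,0,0],[0,0.02,0,0,0,0,0],[0,0.016,0,0,0,0,0],[0,0.01,0,0,0,0,0],[0,0,0,0,0,0,0]]' && python3 -m pendant '[[0.008,0,0,0,0,0,0],[0.016,0,0,0,0,0,0],[0.024,0,0,0,0,0,0],[0.03,0,0,0,0,0,0],[0.03,0,0,0,0,0,0],[0.03,0,0,0,0,0,0],[0.03,0,0,0,0,0,0],[0.03,0,0,0,0,0,0],[0.026,0,0,0,0,0,0],[0.02,0,0,0,0,0,0],[0.012,0,0,0,0,0,0],[0.004,0,0,0,0,0,0]]' && python3 -m pendant '[[0,0,0,0,0,0,0],[0,0,0,0,0,0,0],[0,0,0,0,0,0,0]]'
python3 - <<'E'
from h import *
S=R.from_euler('z',-7.5,degrees=True).as_matrix(); seat=np.array([509.8,-188.8,215])
D=S@np.array([[0,-1,0],[-1,0,0],[0,0,-1]]).T
for x,z in((-80,33),(0,33)): go(seat+S@np.array([x,31,z]),D)
E
```

```text
clock: 40.7
position: [466.0, 109.8, 247.5]
ee_rot: [-0.661, 0.75, -0.0, 0.001]
contact_force: [0.1, 0.8, -3.8]
gripper_width: 6.0
grasp_force: 58.6
clock: 41.9
position: [433.7, -149.6, 246.6]
ee_rot: [-0.66, 0.751, -0.0, 0.001]
contact_force: [-0.1, -0.3, -3.4]
gripper_width: 5.7
grasp_force: 58.6
clock: 42.2
position: [434.4, -147.4, 246.9]
ee_rot: [-0.661, 0.75, -0.0, 0.001]
contact_force: [-0.3, 0.8, -3.6]
gripper_width: 5.6
grasp_force: 58.6
shift [ 0.0002 -0.0002 -0.0011] then rot [-0.15  0.08  0.28] pos [ 434.4 -147.4  246.9] j [ 0.03  0.11 -0.4  -0.   -1.07 -0.15]
shift [ 0.0006 -0.0802 -0.0009] then rot [-0.15  0.08  0.28] pos [ 434.4 -147.4  246.9] j [ 0.03  0.11 -0.4  -0.   -1.07 -0.15]
```

```bash
python3 -m pendant '[[0,-0.006,-0.001,0,0,0.3,0],[0,-0.01,0,0,0,0,0],[0,-0.012,0,0,0,0,0],[0,-0.012,0,0,0,0,0],[0,-0.012,0,0,0,0,0],[0,-0.012,0,0,0,0,0],[0,-0.009,0,0,0,0,0],[0,-0.0055,0,0,0,0,0],[0,-0.002,0,0,0,0,0],[0,0,0,0,0,0,0],[0,0,0,0,0,0,0]]' && python3 -m pendant '[[0,0,0.006,0,0,0,0],[0,0,0.007,0,0,0,0],[0,0,0.005,0,0,0,0],[0,0,0.002,0,0,0,0],[0,0,0,0,0,0,0]]' ; python3 -m pendant '[[0,0,0.001,0,0,0,0],[0,0,0.001,0,0,0,0],[0,0,0,0,0,0,0]]'; python3 -m pendant '[[0,0,0.001,0,0,0,0],[0,0,0,0,0,0,0]]'
```

```text
clock: 43.3
position: [513.5, -158.5, 248.0]
ee_rot: [-0.659, 0.752, -0.0, 0.001]
contact_force: [0.7, 0.4, -3.2]
gripper_width: 5.7
grasp_force: 58.6
clock: 43.8
position: [513.8, -158.5, 227.5]
ee_rot: [-0.659, 0.752, -0.0, 0.001]
contact_force: [-0.9, -0.4, -4.0]
gripper_width: 5.8
grasp_force: 58.6
clock: 44.1
position: [514.0, -158.5, 226.0]
ee_rot: [-0.659, 0.752, -0.0, 0.001]
contact_force: [-0.6, -0.1, -4.1]
gripper_width: 5.6
grasp_force: 58.6
clock: 44.3
position: [514.0, -158.5, 225.0]
ee_rot: [-0.659, 0.752, -0.0, 0.001]
contact_force: [0.2, 0.3, -4.0]
gripper_width: 5.8
grasp_force: 58.6
```

```bash
for i in 1 2 3; do python3 -m pendant '[[0,0,0.001,0,0,0,0],[0,0,0,0,0,0,0]]' | grep -E 'pos|contact'; done
```

```text
position: [514.1, -158.6, 224.2]
contact_force: [-1.2, 0.2, -2.6]
position: [514.3, -158.7, 223.7]
contact_force: [-1.2, 1.2, -0.1]
position: [514.5, -158.8, 223.1]
contact_force: [-1.3, 0.9, 4.7]
```

```bash
python3 -m pendant '[[0,0.001,-0.0005,0,0,0,0],[0,0,0,0,0,0,0],[0,0,0,0,0,0,0]]'; python3 -m pendant '[[0,0,0,0,0,0,0.009],[0,0,0,0,0,0,0.014],[0,0,0,0,0,0,0.02],[0,0,0,0,0,0,0.03],[0,0,0,0,0,0,0.03],[0,0,0,0,0,0,0.03],[0,0,-0.005,0,0,0,0.03],[0,0,-0.01,0,0,0,0.03],[0,0,-0.02,0,0,0,0.03],[0,0,-0.03,0,0,0,0.03],[0,0,-0.04,0,0,0,0.03],[0,0,-0.03,0,0,0,0.03]]'
python3 -m pendant '[[-0.04,0,0,0,0,0,0.03],[-0.05,0,0,0,0,0,0.03],[-0.05,0,0,0,0,0,0.03],[-0.05,0,0,0,0,0,0.03],[-0.05,0,0,0,0,0,0.03],[-0.03,0,0,0,0,0,0.03],[0,0,0,0,0,0,0.03],[0,0,0,0,0,0,0.03],[0,0,0,0,0,0,0.03],[0,0,0,0,0,0,0.03],[0,0,0,0,0,0,0.03]]'
python3 - <<'E'
from h import *; import pickle
pickle.dump((cam('scene'),cam('top')),open('f.pkl','wb'))
E
python3 lev.py; python3 -m pendant '[[0,0,0,0,0,0,0.03],[0,0,0,0,0,0,0.03],[0,0,0,0,0,0,0.03],[0,0,0,0,0,0,0.03],[0,0,0,0,0,0,0.03]]'
python3 - <<'E'
from h import *; import pickle
E0,T0=pickle.load(open('f.pkl','rb')); e=cam('scene');t=cam('top')
df=lambda a,b:np.abs(a['image'].astype(int)-b['image']).max(2)
print('chg',(df(e,E0)[270:430,360:500]>40).sum(),(df(t,T0)[205:300,405:495]>40).sum())
h=cv2.cvtColor(t['image'],cv2.COLOR_RGB2HSV)
for nm,m in(('red',(h[:,:,0]<12)&(h[:,:,1]>120)&(h[:,:,2]>150)),('grn',(h[:,:,0]>60)&(h[:,:,0]<80)&(h[:,:,1]>100))):
    k,l,st,c=cv2.connectedComponentsWithStats(m.astype(np.uint8)); print(nm,[(c[i].round(1).tolist(),int(st[i,4])) for i in range(1,k) if st[i,4]>60])
E
```

```text
clock: 45.2
position: [512.8, -158.4, 222.3]
ee_rot: [-0.659, 0.752, -0.0, 0.001]
contact_force: [-1.4, 0.5, -0.0]
gripper_width: 6.1
grasp_force: 59.0
clock: 46.4
position: [513.0, -158.8, 361.2]
ee_rot: [-0.659, 0.752, -0.002, 0.002]
contact_force: [1.1, 0.2, 0.2]
gripper_width: 30.4
grasp_force: 0.0
clock: 47.5
position: [548.3, 108.0, 358.3]
ee_rot: [-0.658, 0.753, -0.001, 0.002]
contact_force: [0.8, 0.5, 0.0]
gripper_width: 30.0
grasp_force: 0.0
-x 40 x -31.9 z 59.2 | -32.2 71.1 234.0 205.0
-x 30 x -32.8 z 60.9 | -33.0 71.1 220.0 204.0
-x 10 x -32.4 z 66.6 | -32.5 77.4 240.0 202.0
-x -10 x -31.9 z 57.8 | -32.1 69.8 245.0 203.0
-x -30 x -41.1 z 75.5 | -41.1 69.3 191.0 201.0
-x -40 x -41.5 z 89.8 | -41.3 83.2 209.0 205.0
+x 44 x 44.4 z 59.0 | 43.1 69.0 234.0 200.0
+x 40 x 43.0 z 61.5 | 42.0 69.3 240.0 165.0
+x -38 x 34.1 z 73.8 | 34.3 67.7 203.0 197.0
+x -42 x 35.0 z 72.3 | 35.0 67.6 215.0 199.0
+x -44 x 34.7 z 72.6 | 34.7 67.4 202.0 199.0
clock: 48.1
position: [548.3, 109.1, 357.9]
ee_rot: [-0.659, 0.752, -0.0, 0.001]
contact_force: [-0.1, 0.1, 0.6]
gripper_width: 30.0
grasp_force: 0.0
chg 0 0
red [([446.0, 257.9], 169), ([348.8, 314.1], 106), ([281.8, 442.9], 88)]
grn [([305.5, 315.3], 299)]
```

```bash
python3 -c "
from bench import arm
print(arm.job_done())"
```

```text
the job is handed in; nothing more can be done
None
```

The basket hangs free on the drip-stand hook by its bail notch, still and about 2° from level, with the gear inside and no sign of a knocked bottle or vase; I rehung it once, via the mat, to correct a 5.5° tilt, and handed in at about 48 s.

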